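# Pack dips for the orders from the interlocked chiller drawers

## Task

Each kraft order tray on the counter (one or two of them) is to get exactly two garlic dips (green lids) and one chilli dip (red lid), all standing upright inside the tray. Garlic dips are in the left drawer of the chiller and chilli in the right; its anti-tip interlock holds one drawer shut while the other is out. Leave the spare dips standing in their own drawers, both drawers fully shut, and the bottle, bowl and shaker undisturbed.

Things in the scene. Friction and masses are not known exactly. Their poses are not given: they have to be found in the camera images.
- chiller: Steel two-drawer counter-top chiller, 300 deep x 430 wide x 80 high, clear panel over the front half, fixed. Origin: foot of its front, midway across; it extends to its own +x, the drawers come out to -x; own +y is the left drawer's side. Anti-tip interlock: while one drawer is out by more than a few mm the other gives at most 3 mm and holds, so push the first fully home before pulling the other.
- drawer_left (a joint): How far the left (+y) drawer (green tag) is out, m: 0 shut, 0.180 fully out, along the unit's own -x. Stays where it is left; moves with about 2 N plus 6 N per m/s. May start up to 25 mm out. Holds four green dips.
- drawer_right (a joint): The same for the right (-y) drawer (red tag); it starts shut and holds three red dips.
- drawer_left_handle (a point): Middle of the left drawer's bar handle: black round bar along the unit's y, 100 long, 10 thick, 48 above the counter, 45 in front of the drawer front (15 thick, 200 wide, from 10 to 68 above the counter). Can be pinched from above, one finger behind the bar.
- drawer_right_handle (a point): The same for the right drawer.
- drawer_left_floor (a point): On the left drawer's inner floor (20 above the counter), midway across, against the inside of its front; moves with the drawer, axes as the unit's. Inside 180 wide (y), 265 long (to +x from here); side and back walls 5 thick, 32 above this floor. Fully out, the first 180 are uncovered; the rest is under the unit's top (80 above the counter).
- drawer_right_floor (a point): The same for the right drawer.
- tray_a: Kraft order tray, open box lying loose on the counter, 108 (own x) x 188 (own y) outside, 100 x 180 inside, wall 22 high, floor 4 thick, 150 g. Origin: centre of its underside. Present or absent: one or two trays are out.
- tray_b: Kraft order tray, open box lying loose on the counter, 108 (own x) x 188 (own y) outside, 100 x 180 inside, wall 22 high, floor 4 thick, 150 g. Origin: centre of its underside. Present or absent: one or two trays are out.
- green0_c (a point): Garlic dip: white tub with green lid, upright cylinder 44 across, 40 high, about 60 g; this point is its centre, 20 above its foot; z up. Starts in the left drawer, its foot 20 above the counter.
- green1_c (a point): Garlic dip: white tub with green lid, upright cylinder 44 across, 40 high, about 60 g; this point is its centre, 20 above its foot; z up. Starts in the left drawer, its foot 20 above the counter.
- green2_c (a point): Garlic dip: white tub with green lid, upright cylinder 44 across, 40 high, about 60 g; this point is its centre, 20 above its foot; z up. Starts in the left drawer, its foot 20 above the counter.
- green3_c (a point): Garlic dip: white tub with green lid, upright cylinder 44 across, 40 high, about 60 g; this point is its centre, 20 above its foot; z up. Starts in the left drawer, its foot 20 above the counter.
- red0_c (a point): Chilli dip: white tub with red lid, upright cylinder 44 across, 40 high, about 60 g; this point is its centre, 20 above its foot; z up. Starts in the right drawer, its foot 20 above the counter.
- red1_c (a point): Chilli dip: white tub with red lid, upright cylinder 44 across, 40 high, about 60 g; this point is its centre, 20 above its foot; z up. Starts in the right drawer, its foot 20 above the counter.
- red2_c (a point): Chilli dip: white tub with red lid, upright cylinder 44 across, 40 high, about 60 g; this point is its centre, 20 above its foot; z up. Starts in the right drawer, its foot 20 above the counter.
- squeeze_bottle_mid (a point): Red squeeze bottle, 60 across, 200 high, right of the chiller; this point is 75 above its foot. Bystander.
- bowl_mid (a point): Steel bowl, 150 across, 65 high, left of the chiller; this point is half-way up, on its axis. Bystander.
- pepper_shaker_mid (a point): Glass pepper shaker with steel top, 49 across, 90 high; this point is half-way up. Bystander.
Mind the look-alikes: they are no part of the job. What is shaped like the tray_a but yellow is not meant.

How it is judged:
At the end, for the whole second after the job is handed in: Both drawers shut within 6 mm; every tray present holds exactly two green dips and one red dip, standing inside its walls; all other green dips are in the left drawer and other reds in the right; every dip upright (0.12 rad) and at rest (value of joint each of drawer_left, drawer_right below 0.006 m and angle between each of green0_c, green1_c, green2_c, green3_c, red0_c, red1_c, red2_c's own z axis and vertical below 0.12 rad and linear speed of each of green0, green1, green2, green3, red0, red1, red2 below 0.03 m/s and distance between any of green0_c, green1_c, green2_c and tray_a below 0.083 m and distance between any of green0_c, green1_c, green3_c and tray_a below 0.083 m and distance between any of green0_c, green2_c, green3_c and tray_a below 0.083 m and distance between any of green1_c, green2_c, green3_c and tray_a below 0.083 m and not (distance between each of green0_c, green1_c, green2_c and tray_a below 0.083 m) and not (distance between each of green0_c, green1_c, green3_c and tray_a below 0.083 m) and not (distance between each of green0_c, green2_c, green3_c and tray_a below 0.083 m) and not (distance between each of green1_c, green2_c, green3_c and tray_a below 0.083 m) and distance between any of red0_c, red1_c, red2_c and tray_a below 0.083 m and not (distance between each of red0_c, red1_c and tray_a below 0.083 m) and not (distance between each of red0_c, red2_c and tray_a below 0.083 m) and not (distance between each of red1_c, red2_c and tray_a below 0.083 m) and distance between any of green0_c, green1_c, green2_c and tray_b below 0.083 m and distance between any of green0_c, green1_c, green3_c and tray_b below 0.083 m and distance between any of green0_c, green2_c, green3_c and tray_b below 0.083 m and distance between any of green1_c, green2_c, green3_c and tray_b below 0.083 m and not (distance between each of green0_c, green1_c, green2_c and tray_b below 0.083 m) and not (distance between each of green0_c, green1_c, green3_c and tray_b below 0.083 m) and not (distance between each of green0_c, green2_c, green3_c and tray_b below 0.083 m) and not (distance between each of green1_c, green2_c, green3_c and tray_b below 0.083 m) and distance between any of red0_c, red1_c, red2_c and tray_b below 0.083 m and not (distance between each of red0_c, red1_c and tray_b below 0.083 m) and not (distance between each of red0_c, red2_c and tray_b below 0.083 m) and not (distance between each of red1_c, red2_c and tray_b below 0.083 m) and ((x of green0_c in the frame of tray_a between -0.035 and 0.035 m and y of green0_c in the frame of tray_a between -0.075 and 0.075 m and z of green0_c in the frame of tray_a below 0.032 m) or (x of green0_c in the frame of tray_b between -0.035 and 0.035 m and y of green0_c in the frame of tray_b between -0.075 and 0.075 m and z of green0_c in the frame of tray_b below 0.032 m) or (x of green0_c in the frame of drawer_left_floor between 0 and 0.27 m and y of green0_c in the frame of drawer_left_floor between -0.09 and 0.09 m and z of green0_c in the frame of drawer_left_floor below 0.03 m)) and ((x of green1_c in the frame of tray_a between -0.035 and 0.035 m and y of green1_c in the frame of tray_a between -0.075 and 0.075 m and z of green1_c in the frame of tray_a below 0.032 m) or (x of green1_c in the frame of tray_b between -0.035 and 0.035 m and y of green1_c in the frame of tray_b between -0.075 and 0.075 m and z of green1_c in the frame of tray_b below 0.032 m) or (x of green1_c in the frame of drawer_left_floor between 0 and 0.27 m and y of green1_c in the frame of drawer_left_floor between -0.09 and 0.09 m and z of green1_c in the frame of drawer_left_floor below 0.03 m)) and ((x of green2_c in the frame of tray_a between -0.035 and 0.035 m and y of green2_c in the frame of tray_a between -0.075 and 0.075 m and z of green2_c in the frame of tray_a below 0.032 m) or (x of green2_c in the frame of tray_b between -0.035 and 0.035 m and y of green2_c in the frame of tray_b between -0.075 and 0.075 m and z of green2_c in the frame of tray_b below 0.032 m) or (x of green2_c in the frame of drawer_left_floor between 0 and 0.27 m and y of green2_c in the frame of drawer_left_floor between -0.09 and 0.09 m and z of green2_c in the frame of drawer_left_floor below 0.03 m)) and ((x of green3_c in the frame of tray_a between -0.035 and 0.035 m and y of green3_c in the frame of tray_a between -0.075 and 0.075 m and z of green3_c in the frame of tray_a below 0.032 m) or (x of green3_c in the frame of tray_b between -0.035 and 0.035 m and y of green3_c in the frame of tray_b between -0.075 and 0.075 m and z of green3_c in the frame of tray_b below 0.032 m) or (x of green3_c in the frame of drawer_left_floor between 0 and 0.27 m and y of green3_c in the frame of drawer_left_floor between -0.09 and 0.09 m and z of green3_c in the frame of drawer_left_floor below 0.03 m)) and ((x of red0_c in the frame of tray_a between -0.035 and 0.035 m and y of red0_c in the frame of tray_a between -0.075 and 0.075 m and z of red0_c in the frame of tray_a below 0.032 m) or (x of red0_c in the frame of tray_b between -0.035 and 0.035 m and y of red0_c in the frame of tray_b between -0.075 and 0.075 m and z of red0_c in the frame of tray_b below 0.032 m) or (x of red0_c in the frame of drawer_right_floor between 0 and 0.27 m and y of red0_c in the frame of drawer_right_floor between -0.09 and 0.09 m and z of red0_c in the frame of drawer_right_floor below 0.03 m)) and ((x of red1_c in the frame of tray_a between -0.035 and 0.035 m and y of red1_c in the frame of tray_a between -0.075 and 0.075 m and z of red1_c in the frame of tray_a below 0.032 m) or (x of red1_c in the frame of tray_b between -0.035 and 0.035 m and y of red1_c in the frame of tray_b between -0.075 and 0.075 m and z of red1_c in the frame of tray_b below 0.032 m) or (x of red1_c in the frame of drawer_right_floor between 0 and 0.27 m and y of red1_c in the frame of drawer_right_floor between -0.09 and 0.09 m and z of red1_c in the frame of drawer_right_floor below 0.03 m)) and ((x of red2_c in the frame of tray_a between -0.035 and 0.035 m and y of red2_c in the frame of tray_a between -0.075 and 0.075 m and z of red2_c in the frame of tray_a below 0.032 m) or (x of red2_c in the frame of tray_b between -0.035 and 0.035 m and y of red2_c in the frame of tray_b between -0.075 and 0.075 m and z of red2_c in the frame of tray_b below 0.032 m) or (x of red2_c in the frame of drawer_right_floor between 0 and 0.27 m and y of red2_c in the frame of drawer_right_floor between -0.09 and 0.09 m and z of red2_c in the frame of drawer_right_floor below 0.03 m))); the robot touches nothing.
It fails at once if the squeeze bottle is pushed more than 30 mm or tipped (distance of squeeze_bottle_mid from where it was at the start of the episode above 0.03 m or angle between squeeze_bottle_mid's own z axis and vertical above 0.3 rad).
It fails at once if the bowl is pushed more than 30 mm or tipped (distance of bowl_mid from where it was at the start of the episode above 0.03 m or angle between bowl_mid's own z axis and vertical above 0.3 rad).
It fails at once if the pepper shaker is pushed more than 30 mm or tipped (distance of pepper_shaker_mid from where it was at the start of the episode above 0.03 m or angle between pepper_shaker_mid's own z axis and vertical above 0.3 rad).
Of tray_a, tray_b only 1 to 2 are there at a start; the rules pass over those that are not, and their reading is None.
At some moment in a run one of green0, green1, green2, green3, red0, red1, red2 may be knocked a few centimetres aside while the robot is not near it.
It also fails if it takes over 210 s, if anything falls off the work surface, if the arm or the gripper's body presses on something with over 40 N, if the wrist force passes 120 N, or if a joint passes its speed limit or range.

## Robot

A 7-joint arm with a two-finger parallel gripper is mounted at the origin on the work surface. World frame = base frame: x ahead of the robot, y to its left, z up, the work surface at z = 0. Lengths are in m, angles in rad, forces in N, time in s.
With the tool pointing down it reaches from about 0.375 to 0.925 m from the base axis. Payload 3.1 kg.
Tool frame: the origin (TCP) lies midway between the tips of the shut fingers; the grasp point (between the pads) lies grip_depth behind it (grip_depth is the distance from the TCP to the grasp point, in m); x points along the fingers, z is the direction in which the jaws open and shut, and the axes are right-handed (so a half turn about x gives the same grasp; the last joint's range is limited). The gripper opens to 85 mm and grips with 20 to 120 N. Pads are 22 mm wide; open, the fingers measure 114 mm over their backs; the gripper's body (76 mm by 85 mm) begins 54 mm behind the grasp point. The pads swing forward as they close: fully open they stand 13 mm farther back than shut.
Start: joints at [-1.318, 0.383, 0.044, 1.598, -0.018, 1.161, -0.05], TCP at [0.223, 0.61, 0.231] pointing down, gripper open.
Joint ranges: [-2.61, 2.61], [-0.41, 2.15], [-1.48, 1.57], [0, 2.5], [-1.57, 4.71], [0.05, 1.97], [-2.85, 2.85]. Speed limits (rad/s): [2.79, 2.79, 3.14, 3.14, 3.14, 3.14, 3.14].

## Interface

Orientations are given as a rotation vector (axis times angle).
In Python, from plant import * gives the robot as it stands.
- The arm moves only by the tool servo_tool, never from a script. Its argument "motion" is a list that holds one entry, the list of rows, each a list of 6 numbers: the shift along the tool's x, y, z each as a share of 250 mm, from -1 to 1, then the turn, a rotation vector about the tool's x, y, z each as a share of 90 degrees, from -1 to 1. In form: [[[dx, dy, dz, wx, wy, wz], ...]]. A call has 1 to 20 rows; each row is the pose to reach, as a shift and turn from the pose commanded when the call began, along the tool's axes at that moment; what a row does not reach only later rows make up. A row lasts 1/12 s, in which the tool goes at most 41.7 mm and 7.16 degrees, less where a joint would pass 70% of its speed; a pose out of reach is approached as far as the arm can. A call with a number of a shift or a turn outside -1 to 1 is refused whole. A call with a gripper value outside its range is refused whole. "hand" is the closure, from 0 (fully open) to 1 (shut), set as the call begins (left out, the last holds). The fingers move at their own pace and stop on an object; the grip force is fixed at half the most. Time passes only in rows, so rows that repeat a pose let the fingers close. It gives the time, the measured TCP pose, the force and the opening at its end, in the units of the state.
- observe(): the state, without advancing time (a new reading comes with each control period).
- camera(name): name is "scene" or "top" or "wrist"; returns a dict with "frame" (480x640x3 uint8, red, green, blue), "intrinsics" (3x3 intrinsics, pixels), "R" (3x3) and "t" (3): a world point X has camera coordinates R X + t. Camera axes: x right, y down, z forward; pixel columns grow to the right and rows downward; lengths in m; the calibration is good to about 2 mm. A picture is of the moment at which its call begins. There is no depth.
- hand_in(): hands the job in, once; it reports no verdict.
The state is a dict: "time": time; "joint_pos": joint angles; "joint_vel": joint speeds; "joint_efforts": joint torques, N m; "position": TCP position; "ee_rot": TCP orientation; "force": force on the tool from outside, world axes, zero at the start; "wrist_torque": the same for the moment, N m; "width": finger opening in m.
Only numpy, scipy, OpenCV 4.12 (cv2) and the standard library are available. Lean on these libraries where they do the work, as an engineer would, in place of code of your own. Each camera call takes 0.05 s, during which the arm holds its last target. There are 200 camera calls.

## Working session

There is one attempt and no reset: what is moved stays moved. The work goes in short steps, Python scripts to look and compute and a tool call to move; the robot and the scene stay as the last step left them, time stands still between calls to the robot, and variables do not carry over. Pictures are saved under pics/ and viewed, about 12 in all and at most 16, crops included, and the job is handed in when it is done.

Besides the shell and the picture viewer there is one more tool, called by a JSON object that holds its "name" and its "arguments", one argument or row to a line. servo_tool: Moves the arm, as the interface text tells. Shift numbers are shares of 250 mm and turn numbers shares of 90 degrees, none past 1 either way. Its arguments: {"type":"object","properties":{"motion":{"type":"array"},"hand":{"type":"number"}},"required":["motion"]}

```bash
mkdir -p pics; ls
cat > h.py <<'E'
import numpy as np, cv2
from plant import *
from scipy.spatial.transform import Rotation as Rn
def snap(name,fn=None):
    c=camera(name)
    if fn: cv2.imwrite('pics/'+fn,c['frame'][:,:,::-1])
    return c
def ray(c,u,v,z):
    d=c['R'].T@np.linalg.inv(c['intrinsics'])@np.array([u,v,1.0]); o=-c['R'].T@c['t']
    return o+d*(z-o[2])/d[2]
def proj(c,X):
    p=c['intrinsics']@(c['R']@np.array(X,float)+c['t']); return p[:2]/p[2]
E
python3 - <<'E'
from h import *
s=observe(); print({k:np.round(v,3) for k,v in s.items()}); print(Rn.from_rotvec(s['ee_rot']).as_matrix().round(3))
for n in ['top','scene']:
    c=snap(n,n+'1.png'); print(n,(-c['R'].T@c['t']).round(3),c['R'].round(2).tolist())
try: print(grip_depth)
except Exception as e: print(e)
E
```

```text
pics
{'time': np.float64(0.0), 'joint_pos': array([-1.318,  0.384,  0.044,  1.6  , -0.018,  1.161, -0.05 ]), 'joint_vel': array([ 0.001, -0.   , -0.001,  0.001, -0.002, -0.   , -0.   ]), 'joint_efforts': array([ 0.0000e+00, -4.3347e+01,  1.0250e+00, -2.4951e+01,  1.1000e-02,
        1.1000e-02, -0.0000e+00]), 'position': array([0.223, 0.609, 0.23 ]), 'ee_rot': array([-0.949,  1.357,  0.946]), 'force': array([-0.096,  0.581,  0.137]), 'wrist_torque': array([-0.017, -0.016, -0.061]), 'width': np.float64(0.085)}
[[-0.001 -0.939  0.344]
 [-0.003  0.344  0.939]
 [-1.    -0.    -0.003]]
top [ 0.307 -0.03   1.417] [[0.04, -1.0, 0.0], [-0.98, -0.04, -0.22], [0.22, 0.01, -0.98]]
scene [1.318 0.881 1.369] [[-0.79, 0.61, -0.0], [0.45, 0.58, -0.68], [-0.42, -0.54, -0.73]]
0.0187
```

View pics/top1.png

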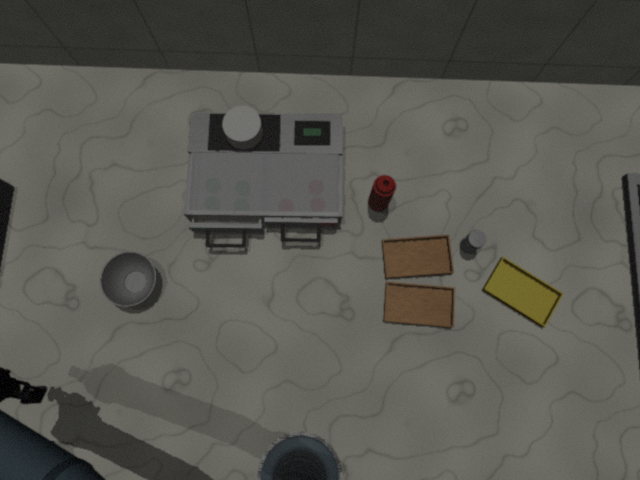

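View pics/scene1.png

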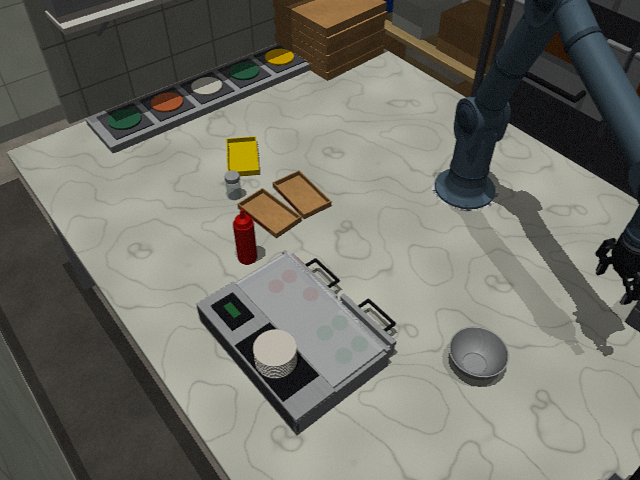

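The pictures show two brown trays (top view (418,257) and (419,305)) and a yellow decoy at (522,292). The chiller is at (265,165), with the left drawer slightly out, handles at (227,240) and (301,236), four greens and three reds under the panel.

```bash
python3 - <<'E'
from h import *
c=camera('top'); f=c['frame']; hsv=cv2.cvtColor(f,cv2.COLOR_RGB2HSV)
def blobs(m,z,amin,roi,nm,rect=False):
    mm=np.zeros_like(m); x0,x1,y0,y1=roi; mm[y0:y1,x0:x1]=m[y0:y1,x0:x1]
    for k in cv2.findContours(mm,cv2.RETR_EXTERNAL,cv2.CHAIN_APPROX_NONE)[0]:
        if cv2.contourArea(k)<amin: continue
        w=np.array([ray(c,*p[0],z)[:2] for p in k],np.float32)
        (cx,cy),(a,b),th=cv2.minAreaRect(w)
        print(nm,k[:,0].mean(0).round(0),'c',round(cx,3),round(cy,3),'sz',round(a,3),round(b,3),'th',round(th,1))
H,S,V=cv2.split(hsv)
blobs(((H>5)&(H<18)&(S>90)&(V>60)).astype(np.uint8),0.022,300,(350,600,220,350),'tray')
dark=(V<50).astype(np.uint8)
blobs(dark,0.048,30,(195,335,222,260),'handle')
blobs(((H>40)&(H<85)&(S>18)).astype(np.uint8),0.06,40,(185,265,165,215),'green')
blobs((((H<10)|(H>170))&(S>18)).astype(np.uint8),0.06,40,(265,345,165,215),'red')
# chiller outline corners
for n,p,z in [('TL',(191,113),.08),('TR',(342,113),.08),('BL',(187,216),.08),('BR',(343,218),.08),('shaker',(471,248),0),('bottle',(379,205),0),('bowl',(130,281),.05)]:
    print(n,ray(c,*p,z).round(3))
E=1
im=f[90:260,180:350][:,:,::-1]; cv2.imwrite('pics/ch.png',cv2.resize(im,None,fx=4,fy=3.5,interpolation=cv2.INTER_CUBIC))
E
python3 - <<'E'
import cv2;cv2
E
```

```text
tray [425. 299.] c 0.454 -0.305 sz 0.188 0.108 th 87.3
tray [417. 253.] c 0.587 -0.3 sz 0.107 0.187 th 6.3
handle [264. 232.] c 0.629 0.122 sz 0.065 0.383 th 5.4
red [285. 205.] c 0.708 0.068 sz 0.029 0.039 th 2.2
red [317. 204.] c 0.715 -0.017 sz 0.037 0.038 th 77.6
red [315. 187.] c 0.765 -0.012 sz 0.038 0.036 th 2.2
TL [0.962 0.348 0.08 ]
TR [ 0.979 -0.078  0.08 ]
BL [0.661 0.332 0.08 ]
BR [ 0.672 -0.089  0.08 ]
shaker [ 0.62  -0.457  0.   ]
bottle [ 0.736 -0.196  0.   ]
bowl [0.483 0.476 0.05 ]
```

View pics/ch.png

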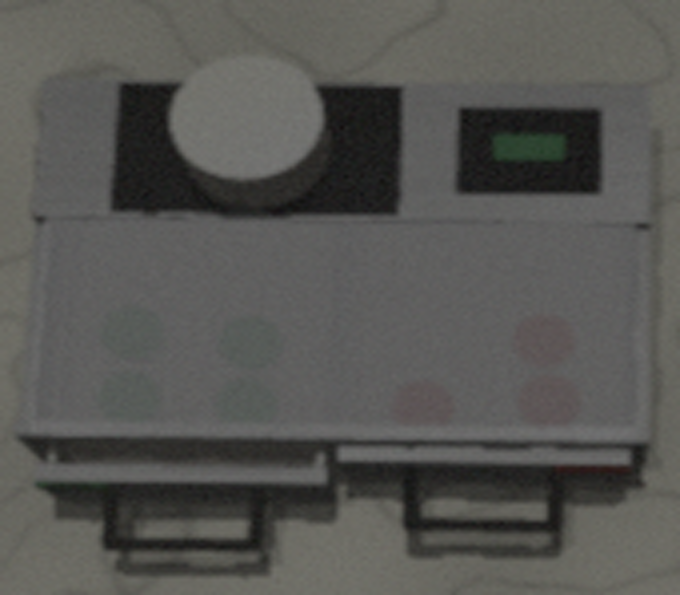

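The crop shows the left bar centre at about (226,246) and the right at (301,240). The greens are in a 2x2 at the front of the left drawer. Chiller yaw is about 2.2°.

```bash
cat >> h.py <<'E'
YAW=0.038
UX=np.array([np.cos(YAW),np.sin(YAW),0]); UY=np.array([-np.sin(YAW),np.cos(YAW),0])
def go(*tg):
    s=observe(); p=s['position']; M=Rn.from_rotvec(s['ee_rot']).as_matrix()
    print('t',round(float(s['time']),2),'p',p.round(4),'w',round(float(s['width']),4),'F',s['force'].round(1))
    for t in tg:
        d=np.array(t)-p; print(' ->',np.round(t,3),'share',(M.T@d/0.25).round(3))
E
python3 - <<'E'
from h import *
c=camera('top')
P={n:ray(c,u,v,z) for n,u,v,z in [('hL',226.5,246,.05),('hR',301,240,.05),('hL0',206.7,246,.05),('hL1',246.2,246,.05),('hR0',282,240,.05),('hR1',320,240,.05),('FL',185.5,214.9,.08),('FR',342.5,216.3,.08),
 ('g',212.5,186,.06),('g',242.5,188,.06),('g',212,204,.06),('g',242,204.5,.06),('r',286,204.5,.06),('r',317,204.5,.06),('r',316,187,.06)]}
for n,u,v,z in [('hL',226.5,246,.05),('hR',301,240,.05),('FL',185.5,214.9,.08),('FR',342.5,216.3,.08),('g',212.5,186,.06),('g',242.5,188,.06),('g',212,204,.06),('g',242,204.5,.06),('r',286,204.5,.06),('r',317,204.5,.06),('r',316,187,.06)]:
    print(n,ray(c,u,v,z).round(3))
o=(P['FL']+P['FR'])/2; print('o',o)
for n in ['hL','hR']: d=P[n]-o; print(n,'own',(d@UX).round(3),(d@UY).round(3))
print('bar lens',np.linalg.norm(P['hL0']-P['hL1']),np.linalg.norm(P['hR0']-P['hR1']),P['hL0']-P['hL1'])
s=observe();M=Rn.from_rotvec(s['ee_rot']).as_matrix()
T=np.column_stack([[0,0,-1],-UX,UY]); print('rot share',(Rn.from_matrix(M.T@T).as_rotvec()/(np.pi/2)).round(3))
go([.5,.3,.22])
E
```

```text
hL [0.589 0.224 0.05 ]
hR [0.613 0.022 0.05 ]
FL [0.664 0.336 0.08 ]
FR [ 0.677 -0.088  0.08 ]
g [0.755 0.274 0.06 ]
g [0.753 0.191 0.06 ]
g [0.703 0.271 0.06 ]
g [0.705 0.189 0.06 ]
r [0.71  0.068 0.06 ]
r [ 0.713 -0.018  0.06 ]
r [ 0.763 -0.013  0.06 ]
o [0.67032642 0.12402482 0.08      ]
hL own -0.078 0.103
hR own -0.061 -0.1
bar lens 0.10765969156831626 0.10386666205435524 [-0.00414042  0.10758005  0.        ]
rot share [-0.247 -0.001 -0.   ]
t 0.2 p [0.2232 0.6099 0.2304] w 0.0853 F [0.  1.1 0.3]
 -> [0.5  0.3  0.22] share [ 0.043 -1.466 -0.783]
```

{"name": "servo_tool", "arguments": {
  "motion": [
    [[0.04,-0.73,-0.39,-0.247,0,0],[0.04,-0.73,-0.39,-0.247,0,0],[0.04,-0.73,-0.39,-0.247,0,0],[0.04,-0.73,-0.39,-0.247,0,0],[0.04,-0.73,-0.39,-0.247,0,0],[0.04,-0.73,-0.39,-0.247,0,0],[0.04,-0.73,-0.39,-0.247,0,0]]
  ],
  "hand": 1
}}

```text
time: 0.78
position: [0.3648, 0.4523, 0.221]
ee_rot: [-1.232, 1.196, 1.229]
force: [-1.1, 0.2, 0.4]
width: 0.0008
```

Run:
```python
from h import *
go([.62,.224,.16])
```

```text
t 0.78 p [0.3648 0.4523 0.221 ] w 0.0008 F [-1.1  0.2  0.4]
 -> [0.62  0.224 0.16 ] share [ 0.246 -0.994 -0.942]
```

{"name": "servo_tool", "arguments": {
  "motion": [
    [[0.2,-0.97,-0.94,0,0,0],[0.2,-0.97,-0.94,0,0,0],[0.2,-0.97,-0.94,0,0,0],[0.2,-0.97,-0.94,0,0,0],[0.2,-0.97,-0.94,0,0,0],[0.2,-0.97,-0.94,0,0,0],[0.2,-0.97,-0.94,0,0,0],[0.2,-0.97,-0.94,0,0,0],[0.2,-0.97,-0.94,0,0,0],[0.2,-0.97,-0.94,0,0,0],[0.2,-0.97,-0.94,0,0,0],[0.2,-0.97,-0.94,0,0,0]]
  ]
}}

```text
time: 1.78
position: [0.6107, 0.2339, 0.171]
ee_rot: [-1.238, 1.189, 1.242]
force: [-0.5, 0.7, -0.3]
width: 0.0002
```

Run:
```python
from h import *
snap('wrist','w1.png'); c=snap('top'); cv2.imwrite('pics/t2.png',cv2.resize(c['frame'][180:270,160:280][:,:,::-1],None,fx=5,fy=5))
go([.614,.225,.10],[.614,.225,.032])
```

```text
t 1.88 p [0.6107 0.2339 0.1713] w 0.0004 F [-0.5  0.7  0.3]
 -> [0.614 0.225 0.1  ] share [ 0.285 -0.012 -0.037]
 -> [0.614 0.225 0.032] share [ 0.557 -0.012 -0.037]
```

View pics/w1.png

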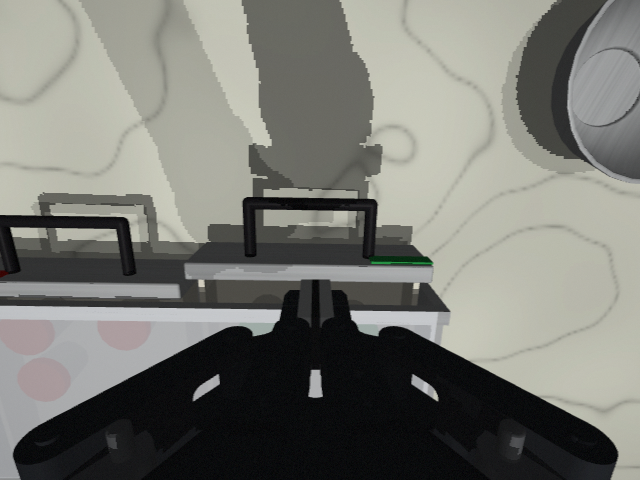

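The wrist view shows the left bar from (246,202) to (375,204), and the drawer front's top edge from (185,270) to (432,270). The fingertips are at (315,290).

Run:
```python
from h import *
c=camera('wrist')
for n,u,v,z in [('bar',311,203,.05),('front-out',310,262,.068),('front-in',310,279,.068),('barR',65,220,.05),('chillfront',320,307,.08)]: print(n,ray(c,u,v,z).round(3))
s=observe(); print('tcp px',proj(c,s['position']))
```

```text
bar [0.589 0.228 0.05 ]
front-out [0.633 0.23  0.068]
front-in [0.648 0.23  0.068]
barR [0.611 0.028 0.05 ]
chillfront [0.666 0.239 0.08 ]
tcp px [317.15757273 296.57614583]
```

{"name": "servo_tool", "arguments": {
  "motion": [
    [[0.25,-0.005,-0.03,0,0,0],[0.25,-0.005,-0.03,0,0,0],[0.4,-0.005,-0.03,0,0,0],[0.5,-0.005,-0.03,0,0,0],[0.55,-0.005,-0.03,0,0,0],[0.55,-0.005,-0.03,0,0,0],[0.55,-0.005,-0.03,0,0,0],[0.55,-0.005,-0.03,0,0,0]]
  ]
}}

```text
time: 2.6
position: [0.6155, 0.2241, 0.036]
ee_rot: [-1.238, 1.187, 1.235]
force: [0.0, 0.9, -0.8]
width: -0.0001
```

{"name": "servo_tool", "arguments": {
  "motion": [
    [[0,0.03,0,0,0,0],[0,0.06,0,0,0,0],[0,0.1,0,0,0,0],[0,0.14,0,0,0,0],[0,0.18,0,0,0,0],[0,0.22,0,0,0,0],[0,0.26,0,0,0,0],[0,0.3,0,0,0,0],[0,0.34,0,0,0,0],[0,0.38,0,0,0,0],[0,0.42,0,0,0,0],[0,0.46,0,0,0,0],[0,0.5,0,0,0,0],[0,0.54,0,0,0,0],[0,0.58,0,0,0,0],[0,0.61,0,0,0,0],[0,0.64,0,0,0,0],[0,0.66,0,0,0,0],[0,0.68,0,0,0,0],[0,0.69,0,0,0,0]]
  ]
}}

```text
time: 4.27
position: [0.4438, 0.2162, 0.034]
ee_rot: [-1.239, 1.186, 1.232]
force: [9.3, -0.3, -6.2]
width: 0.0002
```

Run:
```python
from h import *
c=snap('top'); cv2.imwrite('pics/t3.png',cv2.resize(c['frame'][150:330,140:360][:,:,::-1],None,fx=3.6,fy=3.3))
go()
```

```text
t 4.32 p [0.4438 0.2161 0.0341] w -0.0004 F [ 5.5  0.1 -4.6]
```

View pics/t3.png

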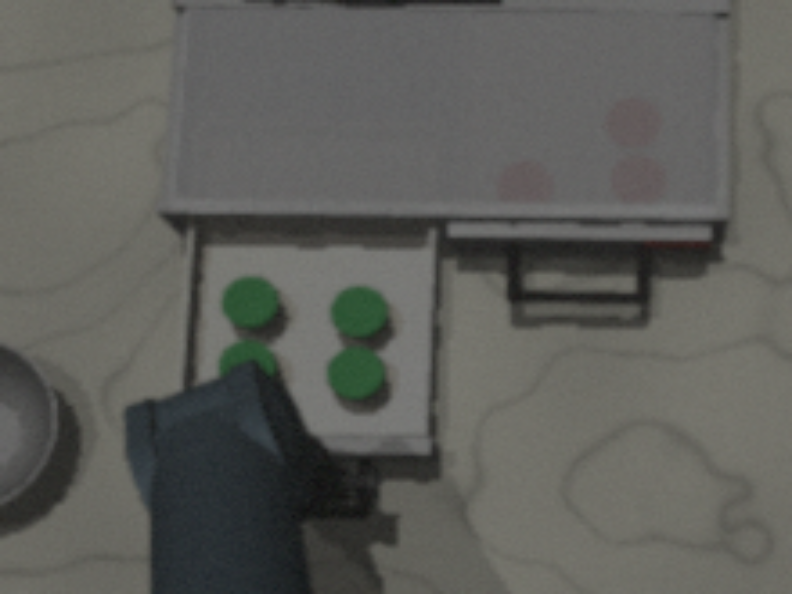

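The left drawer is out, with the lids in crop pixels at (250,302), (360,312), (248,360) and (357,373). I'll raise the hand over the back row and measure from close by.

{"name": "servo_tool", "arguments": {
  "motion": [
    [[0,-0.03,0,0,0,0],[0,-0.05,0,0,0,0],[-0.2,-0.05,0,0,0,0],[-0.4,-0.06,0,0,0,0],[-0.6,-0.1,0,0,0,0],[-0.72,-0.3,0,0,0,0],[-0.72,-0.5,0.05,0,0,0],[-0.72,-0.56,0.05,0,0,0],[-0.72,-0.56,0.05,0,0,0],[-0.72,-0.56,0.05,0,0,0]]
  ],
  "hand": 0.3
}}

```text
time: 5.15
position: [0.5845, 0.2337, 0.2147]
ee_rot: [-1.236, 1.191, 1.233]
force: [-0.2, 0.7, 0.4]
width: 0.0601
```

```bash
cat >> h.py <<'E'
def lids(cam,col,z=.06,amin=150):
    c=camera(cam); H,S,V=cv2.split(cv2.cvtColor(c['frame'],cv2.COLOR_RGB2HSV))
    m=((H>45)&(H<80) if col=='g' else (H<6)|(H>174))&(S>110)&(V>40)
    out=[]
    for k in cv2.findContours(m.astype(np.uint8),cv2.RETR_EXTERNAL,cv2.CHAIN_APPROX_NONE)[0]:
        if cv2.contourArea(k)<amin*(1 if cam=='top' else 8): continue
        w=np.array([ray(c,*p[0],z)[:2] for p in k],np.float32)
        (x,y),r=cv2.minEnclosingCircle(w); out.append((x,y,r)); print(cam,col,np.round((x,y,r),3),'px',k[:,0].mean(0).round(0))
    return c,out
E
python3 - <<'E'
from h import *
c,o=lids('wrist','g'); cv2.imwrite('pics/w2.png',c['frame'][:,:,::-1])
lids('top','g')
go()
E
```

```text
wrist g [0.596 0.269 0.022] px [354. 232.]
wrist g [0.591 0.187 0.022] px [267. 224.]
wrist g [0.543 0.267 0.021] px [356. 175.]
wrist g [0.541 0.186 0.022] px [265. 169.]
t 5.25 p [0.5799 0.2335 0.2125] w 0.0596 F [-0.6  0.4  0.2]
```

View pics/w2.png

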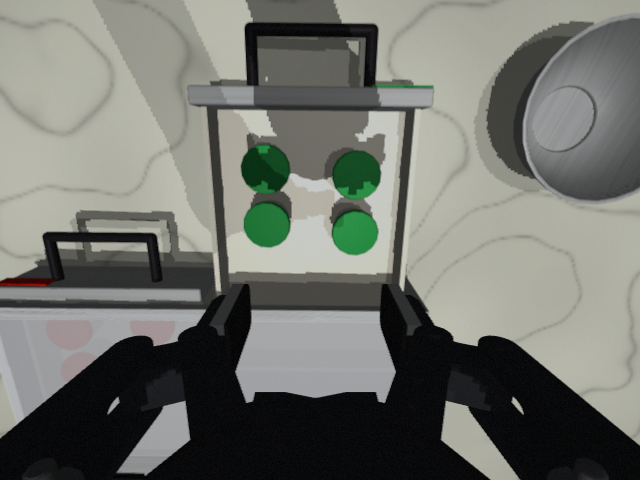

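All four greens have radius 22 mm, as they should, at (.541,.186), (.591,.187), (.543,.267) and (.596,.269). Next I plan the transfers.

```bash
cat >> h.py <<'E'
def slot(t,l):
    c,y={1:((.454,-.305),-.047),2:((.587,-.300),.110)}[t]; x,yy={'A':(-.022,-.042),'B':(.022,0),'C':(-.022,.042)}[l]
    return np.array([c[0]+x*np.cos(y)-yy*np.sin(y),c[1]+x*np.sin(y)+yy*np.cos(y)])
E
python3 - <<'E'
from h import *
for t in (1,2):
    for l in 'ABC': print(t,l,slot(t,l).round(3))
go([.541,.186,.1],[.541,.186,.026])
s=observe(); print(Rn.from_rotvec(s['ee_rot']).as_matrix().round(3))
E
```

```text
1 A [ 0.43  -0.346]
1 B [ 0.476 -0.306]
1 C [ 0.434 -0.262]
2 A [ 0.57  -0.344]
2 B [ 0.609 -0.298]
2 C [ 0.561 -0.261]
t 5.25 p [0.5799 0.2335 0.2125] w 0.0596 F [-0.6  0.4  0.2]
 -> [0.541 0.186 0.1  ] share [ 0.451  0.161 -0.183]
 -> [0.541 0.186 0.026] share [ 0.747  0.16  -0.183]
[[-0.004 -0.999 -0.037]
 [-0.002 -0.037  0.999]
 [-1.     0.004 -0.002]]
```

{"name": "servo_tool", "arguments": {
  "motion": [
    [[0.2,0.16,-0.18,0,0,0],[0.44,0.16,-0.18,0,0,0],[0.44,0.16,-0.18,0,0,0],[0.44,0.16,-0.18,0,0,0],[0.44,0.16,-0.18,0,0,0],[0.44,0.16,-0.18,0,0,0]]
  ],
  "hand": 0.34
}}

```text
time: 5.75
position: [0.5427, 0.1887, 0.1046]
ee_rot: [-1.237, 1.19, 1.237]
force: [0.2, -0.1, 0.6]
width: 0.0567
```

Run:
```python
from h import *
go([.541,.186,.026])
```

```text
t 5.75 p [0.5427 0.1887 0.1046] w 0.0567 F [ 0.2 -0.1  0.6]
 -> [0.541 0.186 0.026] share [ 0.315  0.007 -0.011]
```

{"name": "servo_tool", "arguments": {
  "motion": [
    [[0.12,0.005,-0.01,0,0,0],[0.22,0.005,-0.01,0,0,0],[0.29,0.005,-0.01,0,0,0],[0.31,0.005,-0.01,0,0,0],[0.31,0.005,-0.01,0,0,0]]
  ]
}}

```text
time: 6.17
position: [0.549, 0.1879, 0.0319]
ee_rot: [-1.24, 1.178, 1.23]
force: [1.4, -0.8, 6.5]
width: 0.0563
```

{"name": "servo_tool", "arguments": {
  "motion": [
    [[0,0,0,0,0,0],[0,0,0,0,0,0],[0,0,0,0,0,0],[0,0,0,0,0,0],[-0.08,0,0,0,0,0],[-0.2,0,0,0,0,0],[-0.32,0,0,0,0,0],[-0.4,0,0,0,0,0],[-0.4,0,0,0,0,0],[-0.4,0,0,0,0,0]]
  ],
  "hand": 1
}}

```text
time: 7.0
position: [0.545, 0.1877, 0.1309]
ee_rot: [-1.238, 1.181, 1.233]
force: [0.0, -0.3, -0.0]
width: 0.0424
```

Run:
```python
from h import *
a=slot(1,'A'); go([.48,-.06,.126],[*a,.126])
lids('top','g')
c=snap('wrist','w3.png')
```

```text
t 7.0 p [0.545  0.1877 0.1309] w 0.0424 F [ 0.  -0.3 -0. ]
 -> [ 0.48  -0.06   0.126] share [ 0.013  0.298 -0.98 ]
 -> [ 0.43  -0.346  0.126] share [ 0.006  0.542 -2.115]
```

View pics/w3.png

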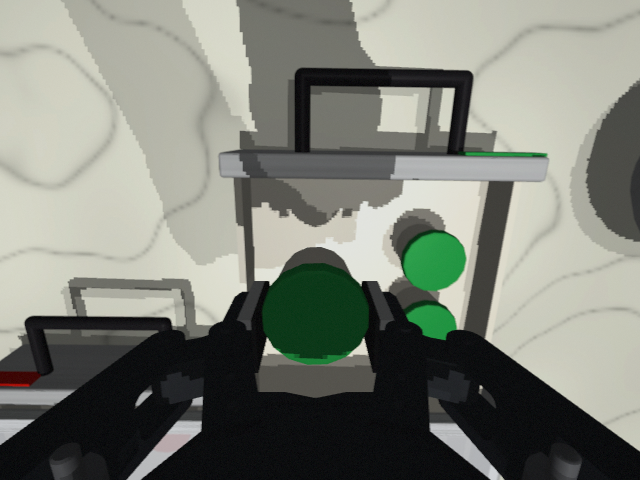

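The green dip is held upright between the pads, lid at (316,313). I'll check its offset from the TCP, then move on.

Run:
```python
from h import *
go()
lids('wrist','g',z=.131+.028)
```

```text
t 7.1 p [0.5419 0.1862 0.1271] w 0.0424 F [ 0.1  0.5 -0.3]
wrist g [0.534 0.184 0.022] px [315. 314.]
wrist g [0.512 0.226 0.012] px [435. 263.]
```

{"name": "servo_tool", "arguments": {
  "motion": [
    [[0,0.25,-0.98,0,0,0],[0,0.25,-0.98,0,0,0],[0,0.25,-0.98,0,0,0],[0,0.25,-0.98,0,0,0],[0,0.25,-0.98,0,0,0],[0,0.25,-0.98,0,0,0],[0,0.25,-0.98,0,0,0],[0,0.25,-0.98,0,0,0]]
  ]
}}

```text
time: 7.82
position: [0.4861, -0.0659, 0.1252]
ee_rot: [-1.23, 1.198, 1.232]
force: [0.8, 0.3, -1.6]
width: 0.0423
```

{"name": "servo_tool", "arguments": {
  "motion": [
    [[0,0.28,-0.95,0,0,0],[0,0.28,-0.95,0,0,0],[0,0.28,-0.95,0,0,0],[0,0.28,-0.95,0,0,0],[0,0.28,-0.95,0,0,0],[0,0.28,-0.95,0,0,0],[0,0.28,-0.95,0,0,0],[0,0.28,-0.95,0,0,0],[0,0.28,-0.95,0,0,0],[0,0.28,-0.95,0,0,0],[0,0.28,-0.95,0,0,0]]
  ]
}}

```text
time: 8.73
position: [0.4282, -0.2991, 0.1257]
ee_rot: [-1.239, 1.188, 1.241]
force: [-0.8, -0.2, -1.0]
width: 0.0423
```

Run:
```python
from h import *
camera('scene'); a=slot(1,'A'); go([*a,.126],[*a,.018])
c,_=lids('wrist','g',z=.131+.028); cv2.imwrite('pics/w4.png',c['frame'][:,:,::-1])
```

```text
t 8.78 p [ 0.4281 -0.2995  0.1259] w 0.0422 F [0.7 0.4 0.1]
 -> [ 0.43  -0.346  0.126] share [-0.001 -0.    -0.186]
 -> [ 0.43  -0.346  0.018] share [ 0.431 -0.    -0.186]
wrist g [ 0.42  -0.301  0.021] px [315. 313.]
```

View pics/w4.png

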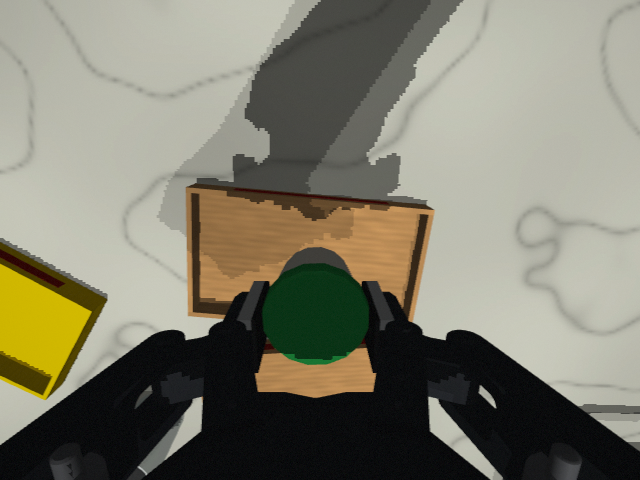

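Run:
```python
from h import *
c=camera('wrist')
for p in [(187,186),(434,208),(188,315),(412,320)]: print(p,ray(c,*p,.022).round(3))
s=slot(1,'A'); go([s[0]+.008,s[1]+.002,.1],[s[0]+.008,s[1]+.002,.0175])
```

```text
(187, 186) [ 0.394 -0.398  0.022]
(434, 208) [ 0.403 -0.212  0.022]
(188, 315) [ 0.502 -0.405  0.022]
(412, 320) [ 0.499 -0.217  0.022]
t 8.88 p [ 0.4277 -0.3004  0.1261] w 0.0422 F [ 0.2  0.3 -0.7]
 -> [ 0.438 -0.344  0.1  ] share [ 0.104 -0.034 -0.176]
 -> [ 0.438 -0.344  0.018] share [ 0.434 -0.034 -0.176]
```

{"name": "servo_tool", "arguments": {
  "motion": [
    [[0.05,-0.03,-0.176,0,0,0],[0.1,-0.03,-0.176,0,0,0],[0.2,-0.03,-0.176,0,0,0],[0.3,-0.03,-0.176,0,0,0],[0.38,-0.03,-0.176,0,0,0],[0.42,-0.03,-0.176,0,0,0],[0.44,-0.03,-0.176,0,0,0],[0.445,-0.03,-0.176,0,0,0],[0.445,-0.03,-0.176,0,0,0],[0.445,-0.03,-0.176,0,0,0]]
  ]
}}

```text
time: 9.72
position: [0.4349, -0.3433, 0.0177]
ee_rot: [-1.231, 1.188, 1.243]
force: [-7.5, 7.0, 21.4]
width: 0.0424
```

Run:
```python
from h import *
go()
lids('wrist','g',z=.045)
```

```text
t 9.72 p [ 0.4349 -0.3433  0.0177] w 0.0424 F [-7.5  7.  21.4]
wrist g [ 0.43  -0.345  0.022] px [316. 314.]
```

{"name": "servo_tool", "arguments": {
  "motion": [
    [[-0.012,0,0,0,0,0],[-0.012,0,0,0,0,0]]
  ]
}}

```text
time: 9.93
position: [0.4375, -0.346, 0.0195]
ee_rot: [-1.24, 1.19, 1.234]
force: [1.1, 0.0, -0.5]
width: 0.042
```

{"name": "servo_tool", "arguments": {
  "motion": [
    [[0,0,0,0,0,0],[0,0,0,0,0,0],[0,0,0,0,0,0],[-0.1,0,0,0,0,0],[-0.25,0,0,0,0,0],[-0.4,0,0,0,0,0],[-0.45,0,0.1,0,0,0],[-0.45,0,0.3,0,0,0],[-0.45,-0.2,0.5,0,0,0],[-0.45,-0.3,0.7,0,0,0],[-0.45,-0.3,0.9,0,0,0],[-0.45,-0.3,0.98,0,0,0],[-0.45,-0.3,0.98,0,0,0],[-0.45,-0.3,0.98,0,0,0]]
  ],
  "hand": 0.34
}}

```text
time: 11.1
position: [0.5036, -0.0884, 0.13]
ee_rot: [-1.243, 1.182, 1.248]
force: [0.1, 0.6, 0.6]
width: 0.0563
```

Run:
```python
from h import *
lids('top','g'); c=snap('top','t4.png')
go([.591,.187,.12])
```

```text
top g [ 0.435 -0.341  0.02 ] px [435. 310.]
t 11.2 p [ 0.5023 -0.096   0.1302] w 0.0566 F [-0.1 -0.7 -0.2]
 -> [0.591 0.187 0.12 ] share [ 0.041 -0.402  1.116]
```

View pics/t4.png

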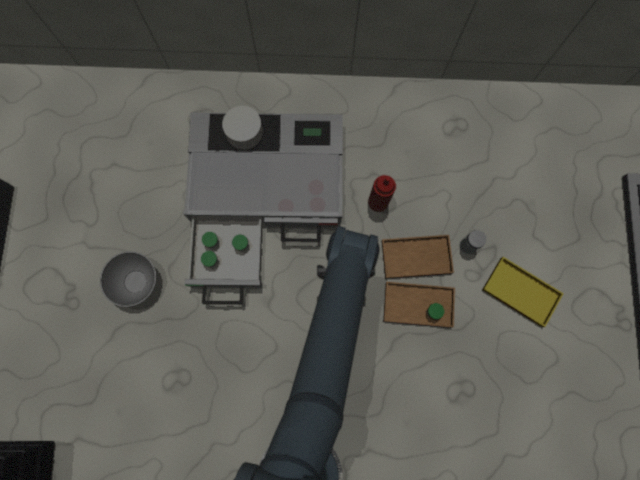

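The dip stands in the near tray at (435,310), the other three lids are in the drawer at (209,240), (240,242) and (208,259), and the bystanders are untouched.

{"name": "servo_tool", "arguments": {
  "motion": [
    [[0,-0.4,0.99,0,0,0],[0,-0.4,0.99,0,0,0],[0,-0.4,0.99,0,0,0],[0,-0.4,0.99,0,0,0],[0,-0.4,0.99,0,0,0],[0,-0.4,0.99,0,0,0],[0,-0.4,0.99,0,0,0],[0,-0.4,0.99,0,0,0],[0,-0.4,0.99,0,0,0],[0,-0.4,0.99,0,0,0]]
  ]
}}

```text
time: 12.03
position: [0.5927, 0.1492, 0.1301]
ee_rot: [-1.235, 1.196, 1.233]
force: [0.6, 0.4, 0.1]
width: 0.0565
```

Run:
```python
from h import *
lids('wrist','g');lids('wrist','g')
go([.591,.187,.029])
```

```text
wrist g [0.602 0.268 0.023] px [490. 267.]
wrist g [0.598 0.186 0.022] px [372. 257.]
wrist g [0.55  0.265 0.023] px [501. 191.]
wrist g [0.603 0.268 0.023] px [490. 267.]
wrist g [0.598 0.186 0.022] px [372. 257.]
wrist g [0.55  0.265 0.023] px [501. 190.]
t 12.13 p [0.5926 0.149  0.1303] w 0.0566 F [ 0.4 -0.1  0.1]
 -> [0.591 0.187 0.029] share [0.405 0.001 0.153]
```

{"name": "servo_tool", "arguments": {
  "motion": [
    [[0,-0.02,0.15,0,0,0],[0.1,-0.023,0.15,0,0,0],[0.22,-0.023,0.15,0,0,0],[0.32,-0.023,0.15,0,0,0],[0.39,-0.023,0.15,0,0,0],[0.4,-0.023,0.15,0,0,0],[0.4,-0.023,0.15,0,0,0],[0.4,-0.023,0.15,0,0,0]]
  ]
}}

```text
time: 12.8
position: [0.5992, 0.1886, 0.0319]
ee_rot: [-1.236, 1.19, 1.231]
force: [1.6, -0.7, 3.4]
width: 0.0567
```

{"name": "servo_tool", "arguments": {
  "motion": [
    [[0,0,0,0,0,0],[0,0,0,0,0,0],[0,0,0,0,0,0],[0,0,0,0,0,0],[-0.08,0,0,0,0,0],[-0.2,0,0,0,0,0],[-0.32,0,0,0,0,0],[-0.4,0,0,0,0,0],[-0.4,0.2,-0.1,0,0,0],[-0.4,0.3,-0.2,0,0,0],[-0.4,0.4,-0.4,0,0,0],[-0.4,0.4,-0.6,0,0,0],[-0.4,0.4,-0.8,0,0,0],[-0.4,0.4,-0.99,0,0,0],[-0.4,0.4,-0.99,0,0,0],[-0.4,0.4,-0.99,0,0,0],[-0.4,0.4,-0.99,0,0,0]]
  ],
  "hand": 1
}}

```text
time: 14.22
position: [0.5045, -0.0654, 0.1303]
ee_rot: [-1.229, 1.198, 1.23]
force: [-0.1, 0.1, -1.2]
width: 0.0423
```

Run:
```python
from h import *
camera('scene'); lids('wrist','g',z=.159)
a=slot(1,'C'); go([*a,.13],[*a,.018])
```

```text
wrist g [ 0.505 -0.064  0.022] px [315. 318.]
t 14.32 p [ 0.5053 -0.0605  0.1301] w 0.0428 F [-0.1  0.9 -1.1]
 -> [ 0.434 -0.262  0.13 ] share [ 0.     0.313 -0.795]
 -> [ 0.434 -0.262  0.018] share [ 0.448  0.313 -0.796]
```

{"name": "servo_tool", "arguments": {
  "motion": [
    [[0,0.313,-0.795,0,0,0],[0,0.313,-0.795,0,0,0],[0,0.313,-0.795,0,0,0],[0,0.313,-0.795,0,0,0],[0,0.313,-0.795,0,0,0],[0,0.313,-0.795,0,0,0],[0,0.313,-0.795,0,0,0],[0,0.313,-0.795,0,0,0],[0.1,0.313,-0.795,0,0,0],[0.2,0.313,-0.795,0,0,0],[0.3,0.313,-0.795,0,0,0],[0.38,0.313,-0.795,0,0,0],[0.43,0.313,-0.795,0,0,0],[0.45,0.313,-0.795,0,0,0],[0.455,0.313,-0.795,0,0,0],[0.455,0.313,-0.795,0,0,0],[0.455,0.313,-0.795,0,0,0]]
  ]
}}

```text
time: 15.73
position: [0.4355, -0.2572, 0.0182]
ee_rot: [-1.233, 1.186, 1.246]
force: [-6.9, 5.6, 16.4]
width: 0.0421
```

{"name": "servo_tool", "arguments": {
  "motion": [
    [[0,0,0,0,0,0],[0,0,0,0,0,0],[0,0,0,0,0,0],[-0.1,0,0,0,0,0],[-0.25,0,0,0,0,0],[-0.4,0,0,0,0,0],[-0.45,0,0.1,0,0,0],[-0.45,0,0.3,0,0,0],[-0.45,-0.2,0.5,0,0,0],[-0.45,-0.3,0.7,0,0,0],[-0.45,-0.3,0.9,0,0,0],[-0.45,-0.3,0.98,0,0,0],[-0.45,-0.3,0.98,0,0,0],[-0.45,-0.3,0.98,0,0,0]]
  ],
  "hand": 0.34
}}

```text
time: 16.9
position: [0.503, -0.0042, 0.1293]
ee_rot: [-1.244, 1.18, 1.248]
force: [-0.6, 0.5, -0.4]
width: 0.0564
```

```bash
sed -i 's/amin=150/amin=70/' h.py
python3 - <<'E'
from h import *
camera('scene'); lids('top','g',z=.044)
go([.603,.268,.13])
E
```

```text
top g [ 0.435 -0.344  0.021] px [436. 311.]
top g [ 0.441 -0.257  0.02 ] px [402. 307.]
t 17.0 p [ 0.5017 -0.0118  0.1292] w 0.0566 F [ 0.4 -0.5  0.3]
 -> [0.603 0.268 0.13 ] share [-0.003 -0.453  1.101]
```

{"name": "servo_tool", "arguments": {
  "motion": [
    [[0,-0.45,0.99,0,0,0],[0,-0.45,0.99,0,0,0],[0,-0.45,0.99,0,0,0],[0,-0.45,0.99,0,0,0],[0,-0.45,0.99,0,0,0],[0,-0.45,0.99,0,0,0],[0,-0.45,0.99,0,0,0],[0,-0.45,0.99,0,0,0],[0,-0.45,0.99,0,0,0],[0,-0.45,0.99,0,0,0]]
  ]
}}

```text
time: 17.83
position: [0.6049, 0.2338, 0.1288]
ee_rot: [-1.236, 1.196, 1.233]
force: [0.7, -1.1, 0.1]
width: 0.0565
```

Run:
```python
from h import *
camera('scene'); lids('wrist','g')
go([.603,.268,.032])
```

```text
wrist g [0.608 0.27  0.022] px [370. 254.]
wrist g [0.555 0.267 0.022] px [374. 176.]
t 17.93 p [0.6048 0.2333 0.129 ] w 0.0564 F [-0.3 -0.3 -0.3]
 -> [0.603 0.268 0.032] share [0.388 0.002 0.14 ]
```

{"name": "servo_tool", "arguments": {
  "motion": [
    [[0,-0.014,0.145,0,0,0],[0.1,-0.016,0.145,0,0,0],[0.22,-0.016,0.145,0,0,0],[0.32,-0.016,0.145,0,0,0],[0.38,-0.016,0.145,0,0,0],[0.39,-0.016,0.145,0,0,0],[0.39,-0.016,0.145,0,0,0],[0.39,-0.016,0.145,0,0,0]]
  ]
}}

```text
time: 18.6
position: [0.6086, 0.2731, 0.0332]
ee_rot: [-1.236, 1.19, 1.234]
force: [0.3, 1.1, -0.1]
width: 0.0566
```

{"name": "servo_tool", "arguments": {
  "motion": [
    [[0,0,0,0,0,0],[0,0,0,0,0,0],[0,0,0,0,0,0],[0,0,0,0,0,0],[-0.08,0,0,0,0,0],[-0.2,0,0,0,0,0],[-0.32,0,0,0,0,0],[-0.4,0,0,0,0,0],[-0.4,0.2,-0.1,0,0,0],[-0.4,0.2,-0.2,0,0,0],[-0.4,0.2,-0.4,0,0,0],[-0.4,0.2,-0.6,0,0,0],[-0.4,0.2,-0.8,0,0,0],[-0.4,0.2,-0.99,0,0,0],[-0.4,0.2,-0.99,0,0,0],[-0.4,0.2,-0.99,0,0,0],[-0.4,0.2,-0.99,0,0,0]]
  ],
  "hand": 1
}}

```text
time: 20.02
position: [0.5663, 0.0208, 0.1321]
ee_rot: [-1.232, 1.195, 1.231]
force: [-0.7, 0.8, -0.1]
width: 0.0424
```

Run:
```python
from h import *
camera('scene'); lids('wrist','g',z=.159)
c=camera('top'); cv2.imwrite('pics/t5.png',cv2.resize(c['frame'][150:340,160:560][:,:,::-1],None,fx=2,fy=2))
a=slot(2,'A'); go([*a,.13],[*a,.019])
```

```text
wrist g [0.564 0.022 0.023] px [314. 313.]
t 20.17 p [0.5664 0.0266 0.1318] w 0.0424 F [ 0.1  0.7 -0.4]
 -> [ 0.57  -0.344  0.13 ] share [ 0.005  0.046 -1.482]
 -> [ 0.57  -0.344  0.019] share [ 0.449  0.046 -1.483]
```

View pics/t5.png

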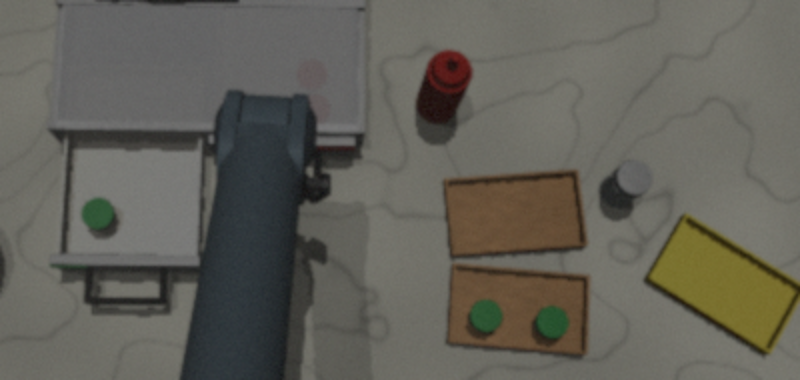

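The near tray holds two greens at (486,316) and (551,323). One green is left in the drawer and the third is in the hand.

{"name": "servo_tool", "arguments": {
  "motion": [
    [[0,0.02,-0.9,0,0,0],[0,0.02,-0.9,0,0,0],[0,0.02,-0.9,0,0,0],[0,0.02,-0.9,0,0,0],[0,0.02,-0.9,0,0,0],[0,0.02,-0.9,0,0,0],[0,0.02,-0.9,0,0,0],[0,0.02,-0.9,0,0,0],[0,0.02,-0.9,0,0,0]]
  ]
}}

```text
time: 20.92
position: [0.5707, -0.1971, 0.1313]
ee_rot: [-1.238, 1.188, 1.241]
force: [-0.7, 0.6, -0.8]
width: 0.0425
```

Run:
```python
from h import *
camera('scene'); c=camera('top'); H,S,V=cv2.split(cv2.cvtColor(c['frame'],cv2.COLOR_RGB2HSV))
m=((H>5)&(H<18)&(S>90)&(V>60)).astype(np.uint8); m[:,:350]=0; m[:225]=0
for k in cv2.findContours(m,cv2.RETR_EXTERNAL,cv2.CHAIN_APPROX_NONE)[0]:
    if cv2.contourArea(k)>300:
        w=np.array([ray(c,*p[0],.022)[:2] for p in k],np.float32); print(cv2.minAreaRect(w))
a=slot(2,'A')+[.002,.003]; go([*a,.13],[*a,.020])
```

```text
((0.45352259278297424, -0.31201353669166565), (0.17251697182655334, 0.10741184651851654), 87.19007110595703)
((0.586388885974884, -0.32957789301872253), (0.09873997420072556, 0.12590117752552032), 6.313299655914307)
t 21.02 p [ 0.5707 -0.1966  0.1313] w 0.0425 F [ 0.1 -0.1 -0.3]
 -> [ 0.572 -0.341  0.13 ] share [ 0.004  0.021 -0.578]
 -> [ 0.572 -0.341  0.02 ] share [ 0.444  0.02  -0.579]
```

{"name": "servo_tool", "arguments": {
  "motion": [
    [[0,0.02,-0.579,0,0,0],[0,0.02,-0.579,0,0,0],[0,0.02,-0.579,0,0,0],[0,0.02,-0.579,0,0,0],[0,0.02,-0.579,0,0,0],[0,0.02,-0.579,0,0,0],[0,0.02,-0.579,0,0,0],[0.1,0.02,-0.579,0,0,0],[0.2,0.02,-0.579,0,0,0],[0.3,0.02,-0.579,0,0,0],[0.38,0.02,-0.579,0,0,0],[0.42,0.02,-0.579,0,0,0],[0.44,0.02,-0.579,0,0,0],[0.443,0.02,-0.579,0,0,0],[0.443,0.02,-0.579,0,0,0]]
  ]
}}

```text
time: 22.27
position: [0.5714, -0.3447, 0.0218]
ee_rot: [-1.238, 1.19, 1.237]
force: [-0.7, 0.4, 0.0]
width: 0.0422
```

{"name": "servo_tool", "arguments": {
  "motion": [
    [[0,0,0,0,0,0],[0,0,0,0,0,0],[0,0,0,0,0,0],[-0.1,0,0,0,0,0],[-0.25,0,0,0,0,0],[-0.4,0,0,0,0,0],[-0.45,0,0.1,0,0,0],[-0.45,0,0.3,0,0,0],[-0.45,0,0.5,0,0,0],[-0.45,0,0.7,0,0,0],[-0.45,0,0.9,0,0,0],[-0.45,0,0.99,0,0,0],[-0.45,0,0.99,0,0,0],[-0.45,0,0.99,0,0,0]]
  ],
  "hand": 0.34
}}

```text
time: 23.43
position: [0.5617, -0.0905, 0.134]
ee_rot: [-1.241, 1.183, 1.245]
force: [0.1, -0.7, -0.4]
width: 0.0564
```

{"name": "servo_tool", "arguments": {
  "motion": [
    [[0,0.0,0.99,0,0,0],[0,0.0,0.99,0,0,0],[0,0.0,0.99,0,0,0],[0,0.0,0.99,0,0,0],[0,0.0,0.99,0,0,0],[0,0.0,0.99,0,0,0],[0,0.0,0.99,0,0,0],[0,0.0,0.99,0,0,0],[0,0.0,0.99,0,0,0],[0,0.0,0.99,0,0,0]]
  ]
}}

```text
time: 24.27
position: [0.5526, 0.1461, 0.1338]
ee_rot: [-1.235, 1.194, 1.232]
force: [0.3, -0.6, -0.7]
width: 0.0564
```

Run:
```python
from h import *
camera('scene'); _,o=lids('wrist','g'); lids('top','g',z=.044)
go([.555,.267,.032])
```

```text
wrist g [0.554 0.266 0.023] px [489. 252.]
top g [ 0.435 -0.344  0.02 ] px [436. 311.]
top g [ 0.44  -0.257  0.02 ] px [402. 307.]
top g [ 0.573 -0.344  0.021] px [435. 260.]
t 24.42 p [0.5523 0.1467 0.1337] w 0.0568 F [-0.5 -0.5 -0.1]
 -> [0.555 0.267 0.032] share [ 0.406 -0.027  0.481]
```

{"name": "servo_tool", "arguments": {
  "motion": [
    [[0,-0.027,0.48,0,0,0],[0,-0.027,0.48,0,0,0],[0,-0.027,0.48,0,0,0],[0,-0.027,0.48,0,0,0],[0,-0.027,0.48,0,0,0],[0.1,-0.027,0.48,0,0,0],[0.22,-0.027,0.48,0,0,0],[0.32,-0.027,0.48,0,0,0],[0.39,-0.027,0.48,0,0,0],[0.406,-0.027,0.48,0,0,0],[0.406,-0.027,0.48,0,0,0],[0.406,-0.027,0.48,0,0,0]]
  ]
}}

```text
time: 25.42
position: [0.5552, 0.268, 0.0328]
ee_rot: [-1.236, 1.192, 1.234]
force: [0.9, 0.1, 0.9]
width: 0.0565
```

{"name": "servo_tool", "arguments": {
  "motion": [
    [[0,0,0,0,0,0],[0,0,0,0,0,0],[0,0,0,0,0,0],[0,0,0,0,0,0],[-0.08,0,0,0,0,0],[-0.2,0,0,0,0,0],[-0.32,0,0,0,0,0],[-0.4,0,0,0,0,0],[-0.4,0,-0.1,0,0,0],[-0.4,0,-0.2,0,0,0],[-0.4,0,-0.4,0,0,0],[-0.4,0,-0.6,0,0,0],[-0.4,0,-0.8,0,0,0],[-0.4,0,-0.99,0,0,0],[-0.4,0,-0.99,0,0,0],[-0.4,0,-0.99,0,0,0],[-0.4,0,-0.99,0,0,0]]
  ],
  "hand": 1
}}

```text
time: 26.83
position: [0.563, 0.0186, 0.1322]
ee_rot: [-1.232, 1.195, 1.231]
force: [-0.1, 0.5, -0.5]
width: 0.0421
```

Run:
```python
from h import *
camera('scene'); lids('wrist','g',z=.159)
a=slot(2,'C'); go([*a,.13],[*a,.020])
```

```text
wrist g [0.56  0.02  0.023] px [315. 308.]
t 26.93 p [0.5631 0.0234 0.132 ] w 0.042 F [ 0.3  0.8 -0.2]
 -> [ 0.561 -0.261  0.13 ] share [ 0.007  0.054 -1.135]
 -> [ 0.561 -0.261  0.02 ] share [ 0.447  0.053 -1.136]
```

{"name": "servo_tool", "arguments": {
  "motion": [
    [[0,0.02,-0.98,0,0,0],[0,0.02,-0.98,0,0,0],[0,0.02,-0.98,0,0,0],[0,0.02,-0.98,0,0,0],[0,0.02,-0.98,0,0,0],[0,0.02,-0.98,0,0,0],[0,0.02,-0.98,0,0,0],[0,0.02,-0.98,0,0,0],[0,0.02,-0.98,0,0,0],[0,0.02,-0.98,0,0,0]]
  ]
}}

```text
time: 27.77
position: [0.5685, -0.219, 0.1315]
ee_rot: [-1.239, 1.187, 1.242]
force: [-0.2, 1.3, -1.5]
width: 0.0422
```

{"name": "servo_tool", "arguments": {
  "motion": [
    [[0,0.025,-0.15,0,0,0],[0,0.025,-0.15,0,0,0],[0,0.025,-0.15,0,0,0],[0.1,0.025,-0.15,0,0,0],[0.2,0.025,-0.15,0,0,0],[0.3,0.025,-0.15,0,0,0],[0.38,0.025,-0.15,0,0,0],[0.42,0.025,-0.15,0,0,0],[0.44,0.025,-0.15,0,0,0],[0.445,0.025,-0.15,0,0,0],[0.445,0.025,-0.15,0,0,0]]
  ]
}}

```text
time: 28.68
position: [0.5636, -0.2599, 0.0214]
ee_rot: [-1.238, 1.19, 1.237]
force: [0.1, 0.4, -0.5]
width: 0.0426
```

{"name": "servo_tool", "arguments": {
  "motion": [
    [[0,0,0,0,0,0],[0,0,0,0,0,0],[0,0,0,0,0,0],[-0.1,0,0,0,0,0],[-0.25,0,0,0,0,0],[-0.4,0,0,0,0,0],[-0.45,0,0.1,0,0,0],[-0.45,0.1,0.3,0,0,0],[-0.45,0.3,0.5,0,0,0],[-0.45,0.5,0.7,0,0,0],[-0.45,0.7,0.9,0,0,0],[-0.45,0.8,0.99,0,0,0],[-0.45,0.8,0.99,0,0,0],[-0.45,0.8,0.99,0,0,0],[-0.45,0.8,0.99,0,0,0]]
  ],
  "hand": 0.34
}}

```text
time: 29.93
position: [0.3473, -0.0176, 0.1322]
ee_rot: [-1.236, 1.191, 1.245]
force: [-0.3, -0.8, -1.5]
width: 0.0563
```

Run:
```python
from h import *
camera('scene'); c,_=lids('top','g',z=.044)
cv2.imwrite('pics/t6.png',cv2.resize(c['frame'][150:340,160:560][:,:,::-1],None,fx=2,fy=2))
go()
```

```text
top g [ 0.435 -0.344  0.021] px [436. 311.]
top g [ 0.44  -0.258  0.02 ] px [402. 307.]
top g [ 0.564 -0.259  0.02 ] px [404. 262.]
top g [ 0.572 -0.345  0.021] px [435. 261.]
t 30.03 p [ 0.3516 -0.0192  0.1334] w 0.0561 F [0.5 0.2 0.5]
```

View pics/t6.png

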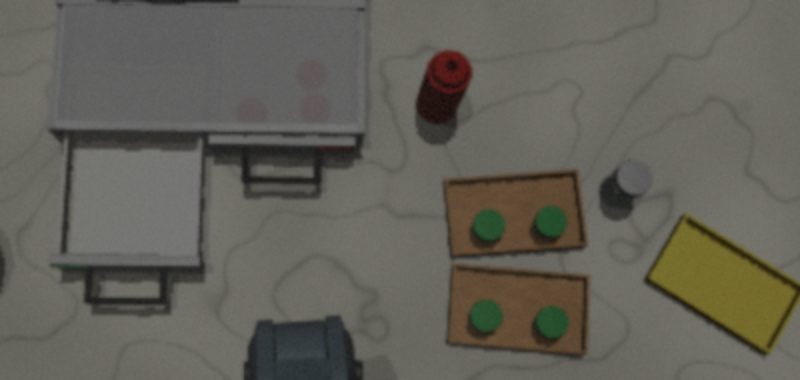

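All four greens are in place, at crop pixels (488,225), (551,221), (486,316) and (551,323). The empty left drawer's bar is at (127,300). Next I shut that drawer.

Run:
```python
from h import *
c=camera('top'); print('bar',ray(c,160+127/2,150+299/2,.05).round(3))
go([.40,.215,.13],[.40,.215,.036])
```

```text
bar [0.443 0.221 0.05 ]
t 30.08 p [ 0.3537 -0.0203  0.134 ] w 0.0562 F [ 0.5 -0.4  0.2]
 -> [0.4   0.215 0.13 ] share [ 0.017 -0.221  0.933]
 -> [0.4   0.215 0.036] share [ 0.393 -0.22   0.933]
```

{"name": "servo_tool", "arguments": {
  "motion": [
    [[0,-0.22,0.93,0,0,0],[0,-0.22,0.93,0,0,0],[0,-0.22,0.93,0,0,0],[0,-0.22,0.93,0,0,0],[0,-0.22,0.93,0,0,0],[0,-0.22,0.93,0,0,0],[0,-0.22,0.93,0,0,0],[0,-0.22,0.93,0,0,0],[0,-0.22,0.93,0,0,0],[0.15,-0.22,0.93,0,0,0],[0.3,-0.22,0.93,0,0,0],[0.38,-0.22,0.93,0,0,0],[0.38,-0.22,0.93,0,0,0],[0.38,-0.22,0.93,0,0,0]]
  ],
  "hand": 1
}}

```text
time: 31.25
position: [0.3995, 0.2109, 0.0376]
ee_rot: [-1.235, 1.197, 1.234]
force: [0.5, 0.8, 0.6]
width: -0.0003
```

Run:
```python
from h import *
c=camera('wrist'); cv2.imwrite('pics/w5.png',c['frame'][:,:,::-1])
go([.591,.215+.19*.038,.037])
```

```text
t 31.3 p [0.4007 0.2123 0.0388] w -0.0001 F [ 0.8 -0.1  0.1]
 -> [0.591 0.222 0.037] share [ 0.008 -0.762  0.014]
```

{"name": "servo_tool", "arguments": {
  "motion": [
    [[0,-0.06,0,0,0,0],[0,-0.11,0,0,0,0],[0,-0.16,0,0,0,0],[0,-0.21,0,0,0,0],[0,-0.26,0,0,0,0],[0,-0.31,0,0,0,0],[0,-0.36,0,0,0,0],[0,-0.41,0,0,0,0],[0,-0.46,0,0,0,0],[0,-0.51,0,0,0,0],[0,-0.56,0,0,0,0],[0,-0.6,0,0,0,0],[0,-0.64,0,0,0,0],[0,-0.67,0,0,0,0],[0,-0.7,0,0,0,0],[0,-0.72,0,0,0,0],[0,-0.74,0,0,0,0],[0,-0.745,0,0,0,0],[0,-0.745,0,0,0,0]]
  ]
}}

```text
time: 32.88
position: [0.5868, 0.2211, 0.0384]
ee_rot: [-1.237, 1.19, 1.236]
force: [0.4, -0.1, 0.6]
width: 0.0
```

{"name": "servo_tool", "arguments": {
  "motion": [
    [[0,-0.01,0,0,0,0],[0,-0.02,0,0,0,0],[0,-0.02,0,0,0,0]]
  ]
}}

```text
time: 33.13
position: [0.5911, 0.2212, 0.0382]
ee_rot: [-1.237, 1.191, 1.237]
force: [-0.5, 0.5, 0.7]
width: -0.0
```

{"name": "servo_tool", "arguments": {
  "motion": [
    [[0,-0.01,0,0,0,0],[0,-0.02,0,0,0,0],[0,-0.02,0,0,0,0]]
  ]
}}

```text
time: 33.38
position: [0.5921, 0.2211, 0.0377]
ee_rot: [-1.234, 1.198, 1.243]
force: [-7.2, -0.1, 6.7]
width: 0.0001
```

{"name": "servo_tool", "arguments": {
  "motion": [
    [[0,-0.01,0,0,0,0],[0,-0.01,0,0,0,0],[0,-0.01,0,0,0,0]]
  ]
}}

```text
time: 33.63
position: [0.5922, 0.2212, 0.0374]
ee_rot: [-1.232, 1.202, 1.246]
force: [-11.0, -1.3, 8.1]
width: -0.0002
```

Run:
```python
from h import *
go()
c=snap('top'); cv2.imwrite('pics/t7.png',cv2.resize(c['frame'][195:265,180:350][:,:,::-1],None,fx=4.5,fy=4.5))
```

```text
t 33.63 p [0.5922 0.2212 0.0374] w -0.0002 F [-11.   -1.3   8.1]
```

View pics/t7.png

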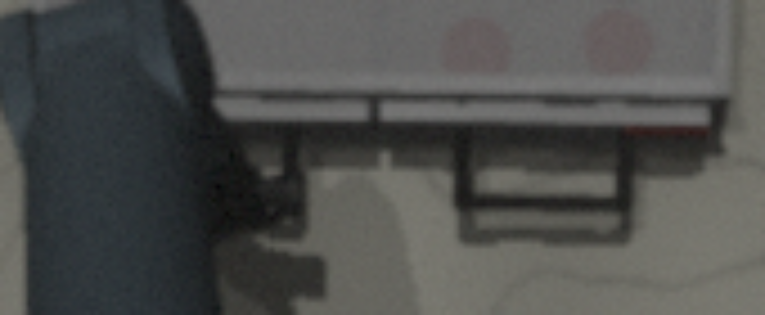

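The two drawer fronts now line up and the 11 N end stop was felt, so the left drawer is shut. Next is the right drawer's bar.

{"name": "servo_tool", "arguments": {
  "motion": [
    [[0,0.06,0,0,0,0],[-0.1,0.08,0,0,0,0],[-0.25,0.08,0,0,0,0],[-0.36,0.0,-0.2,0,0,0],[-0.36,-0.1,-0.4,0,0,0],[-0.36,-0.14,-0.6,0,0,0],[-0.36,-0.14,-0.78,0,0,0],[-0.36,-0.14,-0.78,0,0,0],[-0.36,-0.14,-0.78,0,0,0],[-0.36,-0.14,-0.78,0,0,0]]
  ]
}}

```text
time: 34.52
position: [0.6419, 0.0204, 0.1289]
ee_rot: [-1.233, 1.197, 1.226]
force: [1.2, 0.1, -0.5]
width: 0.0004
```

Run:
```python
from h import *
c=camera('scene'); go([.637,.025,.13],[.637,.025,.036])
```

```text
t 34.57 p [0.6414 0.0248 0.1286] w 0.0003 F [ 0.3 -0.  -0.1]
 -> [0.637 0.025 0.13 ] share [-0.006  0.018  0.001]
 -> [0.637 0.025 0.036] share [0.37  0.018 0.002]
```

{"name": "servo_tool", "arguments": {
  "motion": [
    [[0,0.02,0,0,0,0],[0.1,0.02,0,0,0,0],[0.2,0.02,0,0,0,0],[0.3,0.02,0,0,0,0],[0.36,0.02,0,0,0,0],[0.37,0.02,0,0,0,0],[0.37,0.02,0,0,0,0],[0.37,0.02,0,0,0,0]]
  ]
}}

```text
time: 35.23
position: [0.6362, 0.0291, 0.0365]
ee_rot: [-1.238, 1.189, 1.238]
force: [0.3, -0.1, 0.2]
width: -0.0
```

{"name": "servo_tool", "arguments": {
  "motion": [
    [[0,0.03,0,0,0,0],[0,0.06,0,0,0,0],[0,0.1,0,0,0,0],[0,0.14,0,0,0,0],[0,0.18,0,0,0,0],[0,0.22,0,0,0,0],[0,0.26,0,0,0,0],[0,0.3,0,0,0,0],[0,0.34,0,0,0,0],[0,0.38,0,0,0,0],[0,0.42,0,0,0,0],[0,0.46,0,0,0,0],[0,0.5,0,0,0,0],[0,0.54,0,0,0,0],[0,0.58,0,0,0,0],[0,0.62,0,0,0,0],[0,0.66,0,0,0,0],[0,0.69,0,0,0,0],[0,0.71,0,0,0,0],[0,0.72,0,0,0,0]]
  ]
}}

```text
time: 36.9
position: [0.4538, 0.0202, 0.0353]
ee_rot: [-1.236, 1.193, 1.238]
force: [1.5, 0.3, 0.1]
width: 0.0004
```

{"name": "servo_tool", "arguments": {
  "motion": [
    [[0,-0.02,0,0,0,0],[0,-0.04,0,0,0,0],[-0.1,-0.045,0,0,0,0],[-0.25,-0.05,0,0,0,0],[-0.4,-0.1,0,0,0,0],[-0.45,-0.3,0.0,0,0,0],[-0.45,-0.5,0.0,0,0,0],[-0.45,-0.5,0.0,0,0,0],[-0.45,-0.5,0.0,0,0,0],[-0.45,-0.5,0.0,0,0,0]]
  ],
  "hand": 0.34
}}

```text
time: 37.73
position: [0.5815, 0.0249, 0.1478]
ee_rot: [-1.236, 1.193, 1.237]
force: [-0.2, 0.5, -0.6]
width: 0.0565
```

Run:
```python
from h import *
camera('scene'); c,o=lids('wrist','r'); cv2.imwrite('pics/w6.png',c['frame'][:,:,::-1])
go()
```

```text
wrist r [ 0.724 -0.193  0.073] px [ 50. 387.]
wrist r [ 0.587 -0.017  0.022] px [260. 249.]
wrist r [ 0.538 -0.023  0.022] px [251. 180.]
wrist r [0.529 0.063 0.022] px [375. 173.]
t 37.83 p [0.5791 0.0248 0.1471] w 0.0561 F [-0.1 -0.3  0.1]
```

View pics/w6.png

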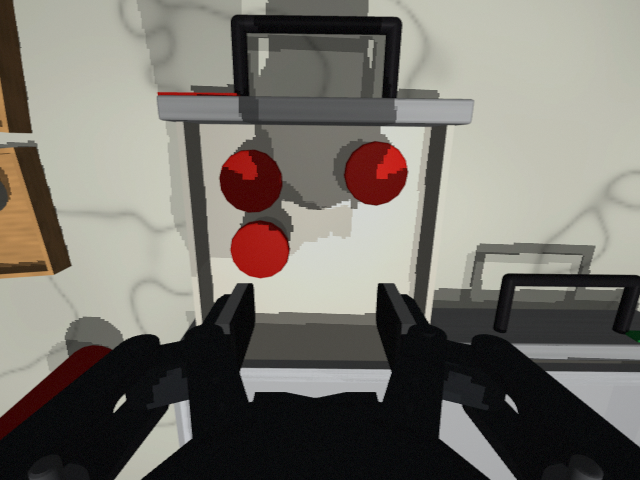

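Three red lids are in the open right drawer, at (260,249), (251,180) and (375,173). The left drawer is shut. I'll take the one at (.587,-.017) first.

Run:
```python
from h import *
go([.586,-.017,.032])
```

```text
t 37.83 p [0.5791 0.0248 0.1471] w 0.0561 F [-0.1 -0.3  0.1]
 -> [ 0.586 -0.017  0.032] share [ 0.46  -0.023 -0.168]
```

{"name": "servo_tool", "arguments": {
  "motion": [
    [[0,-0.023,-0.168,0,0,0],[0,-0.023,-0.168,0,0,0],[0.1,-0.023,-0.168,0,0,0],[0.22,-0.023,-0.168,0,0,0],[0.34,-0.023,-0.168,0,0,0],[0.42,-0.023,-0.168,0,0,0],[0.455,-0.023,-0.168,0,0,0],[0.46,-0.023,-0.168,0,0,0],[0.46,-0.023,-0.168,0,0,0]]
  ]
}}

```text
time: 38.58
position: [0.5872, -0.0167, 0.0332]
ee_rot: [-1.236, 1.193, 1.237]
force: [0.3, -0.0, 0.8]
width: 0.0565
```

{"name": "servo_tool", "arguments": {
  "motion": [
    [[0,0,0,0,0,0],[0,0,0,0,0,0],[0,0,0,0,0,0],[0,0,0,0,0,0],[-0.08,0,0,0,0,0],[-0.2,0,0,0,0,0],[-0.32,0,0,0,0,0],[-0.4,0,0,0,0,0],[-0.4,0,-0.1,0,0,0],[-0.4,0,-0.2,0,0,0],[-0.4,0,-0.4,0,0,0],[-0.4,0,-0.6,0,0,0],[-0.4,0,-0.6,0,0,0],[-0.4,0,-0.6,0,0,0],[-0.4,0,-0.6,0,0,0]]
  ],
  "hand": 1
}}

```text
time: 39.83
position: [0.5929, -0.1686, 0.1334]
ee_rot: [-1.234, 1.194, 1.233]
force: [0.1, 1.2, -1.1]
width: 0.0418
```

Run:
```python
from h import *
camera('scene'); lids('wrist','r',z=.159); lids('top','g',z=.044); lids('top','r')
a=slot(2,'B'); go([*a,.13],[*a,.020])
```

```text
wrist r [ 0.598 -0.175  0.032] px [306. 335.]
wrist r [ 0.531 -0.092  0.013] px [538. 173.]
top g [ 0.436 -0.344  0.021] px [435. 311.]
top g [ 0.441 -0.256  0.02 ] px [402. 308.]
top g [ 0.564 -0.26   0.021] px [404. 262.]
top g [ 0.572 -0.345  0.021] px [435. 261.]
top r [0.531 0.065 0.021] px [284. 269.]
top r [ 0.539 -0.022  0.021] px [316. 267.]
top r [ 0.78  -0.203  0.03 ] px [384. 181.]
t 40.03 p [ 0.5939 -0.1636  0.133 ] w 0.0423 F [ 0.2 -0.6 -0.7]
 -> [ 0.609 -0.298  0.13 ] share [ 0.011 -0.038 -0.538]
 -> [ 0.609 -0.298  0.02 ] share [ 0.451 -0.038 -0.539]
```

{"name": "servo_tool", "arguments": {
  "motion": [
    [[0,-0.034,-0.538,0,0,0],[0,-0.034,-0.538,0,0,0],[0,-0.034,-0.538,0,0,0],[0,-0.034,-0.538,0,0,0],[0,-0.034,-0.538,0,0,0],[0,-0.034,-0.538,0,0,0],[0,-0.034,-0.538,0,0,0],[0.1,-0.034,-0.538,0,0,0],[0.2,-0.034,-0.538,0,0,0],[0.3,-0.034,-0.538,0,0,0],[0.38,-0.034,-0.538,0,0,0],[0.42,-0.034,-0.538,0,0,0],[0.445,-0.034,-0.538,0,0,0],[0.45,-0.034,-0.538,0,0,0],[0.45,-0.034,-0.538,0,0,0]]
  ]
}}

```text
time: 41.28
position: [0.6082, -0.2997, 0.0215]
ee_rot: [-1.238, 1.19, 1.237]
force: [0.0, 0.6, 0.3]
width: 0.042
```

{"name": "servo_tool", "arguments": {
  "motion": [
    [[0,0,0,0,0,0],[0,0,0,0,0,0],[0,0,0,0,0,0],[-0.1,0,0,0,0,0],[-0.25,0,0,0,0,0],[-0.4,0,0,0,0,0],[-0.45,0,0.1,0,0,0],[-0.45,0.1,0.3,0,0,0],[-0.45,0.25,0.5,0,0,0],[-0.45,0.3,0.7,0,0,0],[-0.45,0.3,0.9,0,0,0],[-0.45,0.3,0.99,0,0,0],[-0.45,0.3,0.99,0,0,0],[-0.45,0.3,0.99,0,0,0],[-0.45,0.3,0.99,0,0,0]]
  ],
  "hand": 0.34
}}

```text
time: 42.53
position: [0.5232, -0.0531, 0.1341]
ee_rot: [-1.241, 1.187, 1.24]
force: [-0.1, 0.1, 0.1]
width: 0.0564
```

Run:
```python
from h import *
camera('scene'); lids('wrist','r'); lids('top','g',z=.044); lids('top','r',z=.044)
go([.531,.064,.032])
```

```text
wrist r [ 0.703 -0.188  0.054] px [158. 444.]
wrist r [ 0.595 -0.28   0.023] px [ 16. 327.]
wrist r [ 0.538 -0.024  0.023] px [361. 267.]
wrist r [0.529 0.061 0.024] px [484. 260.]
top g [ 0.436 -0.344  0.02 ] px [436. 311.]
top g [ 0.441 -0.256  0.02 ] px [402. 308.]
top g [ 0.564 -0.261  0.02 ] px [404. 262.]
top g [ 0.571 -0.345  0.021] px [435. 261.]
top r [0.533 0.066 0.021] px [284. 269.]
top r [ 0.609 -0.299  0.023] px [418. 246.]
top r [ 0.78  -0.204  0.033] px [384. 186.]
t 42.73 p [ 0.5233 -0.0582  0.1337] w 0.0563 F [-0.4  0.2 -0.8]
 -> [0.531 0.064 0.032] share [ 0.406 -0.047  0.488]
```

{"name": "servo_tool", "arguments": {
  "motion": [
    [[0,-0.043,0.484,0,0,0],[0,-0.043,0.484,0,0,0],[0,-0.043,0.484,0,0,0],[0,-0.043,0.484,0,0,0],[0,-0.043,0.484,0,0,0],[0,-0.043,0.484,0,0,0],[0.1,-0.043,0.484,0,0,0],[0.22,-0.043,0.484,0,0,0],[0.32,-0.043,0.484,0,0,0],[0.39,-0.043,0.484,0,0,0],[0.405,-0.043,0.484,0,0,0],[0.405,-0.043,0.484,0,0,0],[0.405,-0.043,0.484,0,0,0]]
  ]
}}

```text
time: 43.82
position: [0.53, 0.0634, 0.0326]
ee_rot: [-1.235, 1.193, 1.233]
force: [0.5, -0.6, 0.3]
width: 0.0565
```

{"name": "servo_tool", "arguments": {
  "motion": [
    [[0,0,0,0,0,0],[0,0,0,0,0,0],[0,0,0,0,0,0],[0,0,0,0,0,0],[-0.08,0,0,0,0,0],[-0.2,0,0,0,0,0],[-0.32,0,0,0,0,0],[-0.4,0,0,0,0,0],[-0.4,0,-0.1,0,0,0],[-0.4,0,-0.2,0,0,0],[-0.4,0.05,-0.4,0,0,0],[-0.4,0.1,-0.6,0,0,0],[-0.4,0.15,-0.8,0,0,0],[-0.4,0.15,-0.8,0,0,0],[-0.4,0.15,-0.8,0,0,0],[-0.4,0.15,-0.8,0,0,0]]
  ],
  "hand": 1
}}

```text
time: 45.15
position: [0.4981, -0.1385, 0.1322]
ee_rot: [-1.233, 1.194, 1.232]
force: [0.8, -0.0, -0.7]
width: 0.0421
```

Run:
```python
from h import *
camera('scene'); lids('wrist','r',z=.159)
a=slot(1,'B')+[.003,.003]; go([*a,.13],[*a,.020])
```

```text
wrist r [ 0.516 -0.22   0.012] px [107. 352.]
wrist r [ 0.486 -0.078  0.013] px [469. 303.]
wrist r [ 0.496 -0.138  0.023] px [315. 318.]
t 45.25 p [ 0.4993 -0.1346  0.1321] w 0.0424 F [-0.1  0.7 -1.1]
 -> [ 0.479 -0.303  0.13 ] share [ 0.008  0.107 -0.67 ]
 -> [ 0.479 -0.303  0.02 ] share [ 0.448  0.107 -0.67 ]
```

{"name": "servo_tool", "arguments": {
  "motion": [
    [[0,0.113,-0.668,0,0,0],[0,0.113,-0.668,0,0,0],[0,0.113,-0.668,0,0,0],[0,0.113,-0.668,0,0,0],[0,0.113,-0.668,0,0,0],[0,0.113,-0.668,0,0,0],[0,0.113,-0.668,0,0,0],[0,0.113,-0.668,0,0,0],[0,0.113,-0.668,0,0,0],[0.1,0.113,-0.668,0,0,0],[0.2,0.113,-0.668,0,0,0],[0.25,0.113,-0.668,0,0,0],[0.25,0.113,-0.668,0,0,0],[0.25,0.113,-0.668,0,0,0]]
  ]
}}

```text
time: 46.42
position: [0.4769, -0.3024, 0.0689]
ee_rot: [-1.236, 1.191, 1.24]
force: [0.2, -0.4, -0.8]
width: 0.0426
```

Run:
```python
from h import *
camera('scene'); c,_=lids('wrist','r',z=.071+.026); cv2.imwrite('pics/w7.png',c['frame'][:,:,::-1])
for g in [(.436,-.344),(.441,-.256)]: print(proj(c,[*g,.044]))
go([.477,-.302,.0205])
```

```text
wrist r [ 0.475 -0.305  0.023] px [315. 318.]
[241.84045425 196.02219909]
[411.87414885 211.99277374]
t 46.52 p [ 0.4783 -0.304   0.0707] w 0.0422 F [-0.8 -0.4 -0.8]
 -> [ 0.477 -0.302  0.02 ] share [0.201 0.005 0.009]
```

View pics/w7.png

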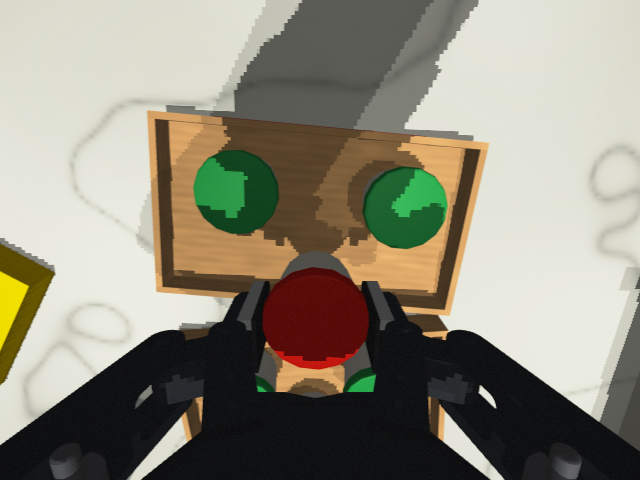

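The red dip is over the rear-middle of the near tray, behind its two greens at (236,191) and (406,208), and clear of the walls. I'll lower it and release.

{"name": "servo_tool", "arguments": {
  "motion": [
    [[0.08,0.004,0.008,0,0,0],[0.14,0.004,0.008,0,0,0],[0.18,0.004,0.008,0,0,0],[0.2,0.004,0.008,0,0,0],[0.2,0.004,0.008,0,0,0],[0.2,0.004,0.008,0,0,0]]
  ]
}}

```text
time: 47.02
position: [0.4766, -0.3023, 0.0202]
ee_rot: [-1.237, 1.191, 1.235]
force: [0.6, 0.5, -0.8]
width: 0.0426
```

{"name": "servo_tool", "arguments": {
  "motion": [
    [[0,0,0,0,0,0],[0,0,0,0,0,0],[0,0,0,0,0,0],[-0.1,0,0,0,0,0],[-0.25,0,0,0,0,0],[-0.4,0,0,0,0,0],[-0.45,0,0.1,0,0,0],[-0.45,0.1,0.3,0,0,0],[-0.45,0.25,0.5,0,0,0],[-0.45,0.32,0.7,0,0,0],[-0.45,0.32,0.9,0,0,0],[-0.45,0.32,0.99,0,0,0],[-0.45,0.32,0.99,0,0,0],[-0.45,0.32,0.99,0,0,0]]
  ],
  "hand": 0.42
}}

```text
time: 48.18
position: [0.3854, -0.0515, 0.1322]
ee_rot: [-1.241, 1.185, 1.245]
force: [-1.1, -0.8, 0.3]
width: 0.0494
```

Run:
```python
from h import *
camera('scene'); lids('top','r',z=.044); c,_=lids('top','g',z=.044)
cv2.imwrite('pics/t8.png',cv2.resize(c['frame'][150:340,160:560][:,:,::-1],None,fx=2,fy=2))
go([.405,.017,.13],[.405,.017,.036])
```

```text
top r [ 0.477 -0.302  0.023] px [419. 295.]
top r [ 0.542 -0.022  0.021] px [316. 267.]
top r [ 0.609 -0.299  0.023] px [418. 246.]
top r [ 0.78  -0.204  0.033] px [384. 186.]
top g [ 0.435 -0.345  0.02 ] px [436. 311.]
top g [ 0.44  -0.256  0.019] px [402. 308.]
top g [ 0.563 -0.26   0.02 ] px [404. 262.]
top g [ 0.572 -0.345  0.021] px [435. 261.]
t 48.33 p [ 0.3874 -0.0577  0.1326] w 0.0495 F [ 1.  -0.2 -0.4]
 -> [0.405 0.017 0.13 ] share [ 0.01  -0.082  0.296]
 -> [0.405 0.017 0.036] share [ 0.386 -0.081  0.296]
```

View pics/t8.png

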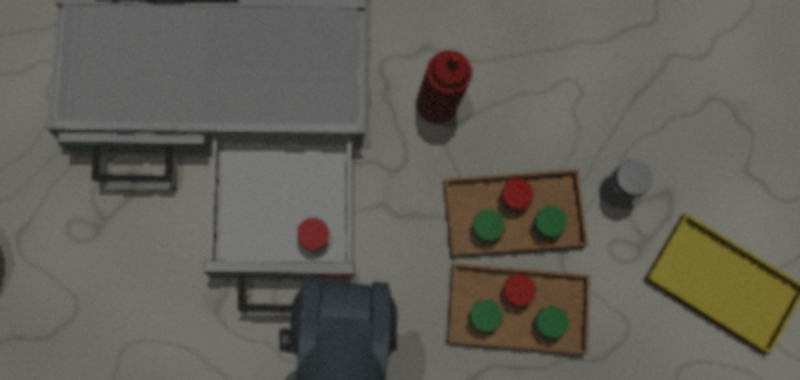

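Each tray holds two greens and one red, at crop pixels (517,194) and (519,291) for the reds. The spare red stands in the right drawer. Now I shut that drawer.

{"name": "servo_tool", "arguments": {
  "motion": [
    [[0,-0.075,0.3,0,0,0],[0,-0.075,0.3,0,0,0],[0,-0.075,0.3,0,0,0],[0,-0.075,0.3,0,0,0],[0.15,-0.075,0.3,0,0,0],[0.3,-0.075,0.3,0,0,0],[0.38,-0.075,0.3,0,0,0],[0.38,-0.075,0.3,0,0,0],[0.38,-0.075,0.3,0,0,0]]
  ],
  "hand": 1
}}

```text
time: 49.08
position: [0.4018, 0.0158, 0.0363]
ee_rot: [-1.233, 1.197, 1.236]
force: [-0.2, -0.3, -0.3]
width: 0.0001
```

{"name": "servo_tool", "arguments": {
  "motion": [
    [[0,-0.03,0,0,0,0],[0,-0.06,0,0,0,0],[0,-0.09,0,0,0,0],[0,-0.12,0,0,0,0],[0,-0.15,0,0,0,0],[0,-0.18,0,0,0,0],[0,-0.21,0,0,0,0],[0,-0.24,0,0,0,0],[0,-0.27,0,0,0,0],[0,-0.3,0,0,0,0],[0,-0.33,0,0,0,0],[0,-0.36,0,0,0,0],[0,-0.39,0,0,0,0],[0,-0.42,0,0,0,0],[0,-0.45,0,0,0,0],[0,-0.48,0,0,0,0],[0,-0.51,0,0,0,0],[0,-0.54,0,0,0,0],[0,-0.57,0,0,0,0],[0,-0.6,0,0,0,0]]
  ]
}}

```text
time: 50.75
position: [0.5533, 0.0237, 0.0369]
ee_rot: [-1.237, 1.192, 1.237]
force: [-2.2, -2.2, -0.1]
width: -0.0001
```

{"name": "servo_tool", "arguments": {
  "motion": [
    [[0,-0.03,0,0,0,0],[0,-0.06,0,0,0,0],[0,-0.09,0,0,0,0],[0,-0.11,0,0,0,0],[0,-0.13,0,0,0,0],[0,-0.14,0,0,0,0],[0,-0.14,0,0,0,0]]
  ]
}}

```text
time: 51.33
position: [0.5893, 0.0257, 0.0374]
ee_rot: [-1.238, 1.189, 1.235]
force: [0.1, 0.2, 0.5]
width: 0.0
```

{"name": "servo_tool", "arguments": {
  "motion": [
    [[0,-0.01,0,0,0,0],[0,-0.02,0,0,0,0],[0,-0.03,0,0,0,0],[0,-0.035,0,0,0,0],[0,-0.035,0,0,0,0]]
  ]
}}

```text
time: 51.75
position: [0.5968, 0.0259, 0.0371]
ee_rot: [-1.237, 1.19, 1.237]
force: [-1.0, 0.8, 1.1]
width: -0.0001
```

{"name": "servo_tool", "arguments": {
  "motion": [
    [[0,-0.01,0,0,0,0],[0,-0.015,0,0,0,0],[0,-0.015,0,0,0,0]]
  ]
}}

```text
time: 52.0
position: [0.5969, 0.0256, 0.0364]
ee_rot: [-1.233, 1.197, 1.242]
force: [-6.9, 0.1, 5.2]
width: -0.0001
```

{"name": "servo_tool", "arguments": {
  "motion": [
    [[0,-0.01,0,0,0,0],[0,-0.01,0,0,0,0],[0,0.05,0,0,0,0],[0,0.12,0,0,0,0],[-0.1,0.2,0,0,0,0],[-0.25,0.35,0,0,0,0],[-0.4,0.5,0,0,0,0],[-0.6,0.65,0.1,0,0,0],[-0.7,0.8,0.2,0,0,0],[-0.7,0.8,0.2,0,0,0],[-0.7,0.8,0.2,0,0,0],[-0.7,0.8,0.2,0,0,0]]
  ]
}}

```text
time: 53.0
position: [0.399, 0.0702, 0.2152]
ee_rot: [-1.241, 1.182, 1.235]
force: [0.4, 0.4, -1.1]
width: -0.0002
```

Run:
```python
from h import *
camera('scene'); lids('top','r',z=.044); c,_=lids('top','g',z=.044)
cv2.imwrite('pics/t9.png',cv2.resize(c['frame'][130:340,160:560][:,:,::-1],None,fx=2,fy=2))
go()
```

```text
top r [ 0.477 -0.302  0.023] px [419. 295.]
top r [ 0.609 -0.299  0.023] px [418. 247.]
top r [ 0.78  -0.204  0.033] px [384. 186.]
top g [ 0.435 -0.344  0.021] px [436. 311.]
top g [ 0.44  -0.257  0.02 ] px [403. 308.]
top g [ 0.565 -0.261  0.021] px [404. 262.]
top g [ 0.572 -0.344  0.021] px [435. 261.]
t 53.15 p [0.3993 0.0675 0.2119] w -0.0 F [ 0.5 -0.7  0.3]
```

View pics/t9.png

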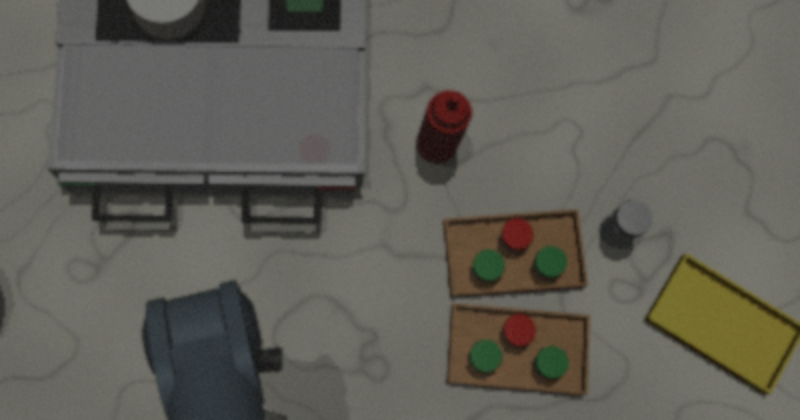

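Both fronts are flush, both trays are filled and the spare red shows at (314,148). I'll do a numeric check of the drawers and dips, then hand in.

Run:
```python
from h import *
c=camera('top'); V=c['frame'].max(2).astype(float)
o=np.array([.6703,.1240,.08])
ok=True
for n,u0,u1 in [('L',213,240),('R',288,314)]:
    p=V[230:246,u0:u1].mean(1); w=np.clip(np.median(p)-p,0,None); v=230+(w*np.arange(16)).sum()/w.sum(); v2=230+p.argmin()
    for vv in (v,v2): d=ray(c,(u0+u1)/2,vv,.05)-o; print(n,round(vv,1),'own x',(d@UX).round(4))
for t,ctr,y in [(1,(.4535,-.305),-.048),(2,(.587,-.3),.11)]:
    for q in {1:[(.477,-.302),(.435,-.344),(.44,-.257)],2:[(.609,-.299),(.565,-.261),(.572,-.344)]}[t]:
        d=np.array(q)-ctr; print(t,np.round([d[0]*np.cos(y)+d[1]*np.sin(y),-d[0]*np.sin(y)+d[1]*np.cos(y)],3))
```

```text
L 237.9 own x -0.055
L 239 own x -0.058
R 237.1 own x -0.0527
R 240 own x -0.0607
1 [0.023 0.004]
1 [-0.017 -0.04 ]
1 [-0.016  0.047]
2 [ 0.022 -0.001]
2 [-0.018  0.041]
2 [-0.02  -0.042]
```

Both bars are at about -0.06 m, so the drawers are shut. All six dips are well inside the tray limits.

```bash
python3 -c "
from plant import *
print(hand_in())"
```

```text
the job is handed in; nothing more can be done
None
```

I filled both kraft trays with two garlic dips and one chilli dip each, shut both drawers, and handed the job in at about 53 s of the 210 s. `hand_in()` gives no verdict, so I don't have an official pass.

**Trays:** the last top-camera check put every dip within 23 mm (x) and 47 mm (y) of its tray's centre. The limits are 35 mm and 75 mm. I judged upright from the camera views only; I did not measure tilt.

**Drawers:** each was pushed to its end stop, which I felt at about 11 N on the left and 7 N on the right. The fronts look flush. Bar positions in the picture came out at −0.058 m for the left and −0.061 m for the right, against −0.060 m when shut. A second estimate from the same picture (−0.055 m and −0.053 m) was noisier, and I did not settle the disagreement.

**Spare:** the third chilli dip shows in the right drawer through the panel. All four garlic dips are in the trays.

**Bystanders:** the bottle and shaker look unmoved in the last picture. The bowl was almost entirely outside that crop, but the hand never went near it.

**Disagreements along the way:**
- **Left drawer drift:** it moved in by roughly 10–15 mm while I was picking, so I measured the dips again for later picks.
- **Hard set-downs:** the first two dips met the tray floor a few millimetres early, with 16–21 N, so I released the rest slightly higher.

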